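# Load the heating blocks, start them and hang up the carrier

### The job

Put every amber bottle standing on the bench fully down into a heating-block well of its own shape (round or square), then, once all of them are in, start the heater by pressing the controller's keys fully down one at a time: the round key, then the square one, then the bar-shaped one. Also hang the empty carrier by the middle of its handle on the stand's hook, so that it hangs freely and still, and leave the other things on the bench where they are.

Things in the scene. Friction and masses are not known exactly. Their poses are not given: they have to be found in the camera images.
- round_a: round amber reagent bottle, body 60 mm diameter and 75 mm high, with a white cap 42 mm diameter and 20 mm high on top (95 mm in all), about 220 g. Origin: centre of its underside; z up along its axis. May be absent.
- round_b: round amber reagent bottle, body 60 mm diameter and 75 mm high, with a white cap 42 mm diameter and 20 mm high on top (95 mm in all), about 220 g. Origin: centre of its underside; z up along its axis. May be absent.
- square_a: square amber reagent bottle, body 48 x 48 mm and 75 mm high (sides along its x and y), with a round white cap 36 mm diameter and 20 mm high on top (95 mm in all), about 200 g. Origin: centre of its underside; z up along its axis. May be absent.
- square_b: square amber reagent bottle, body 48 x 48 mm and 75 mm high (sides along its x and y), with a round white cap 36 mm diameter and 20 mm high on top (95 mm in all), about 200 g. Origin: centre of its underside; z up along its axis. May be absent.
- block_round: fixed aluminium heating block, 110 mm (x) by 200 mm (y) by 50 mm high, with two round wells, 64 mm diameter, 35 mm deep, chamfered mouths. Origin: centre of its underside; the wells lie in a row along its y axis, 48 mm either side of the centre. The two blocks stand beside each other and may swap places
- block_square: fixed aluminium heating block, 110 mm (x) by 200 mm (y) by 50 mm high, with two square wells, 52 x 52 mm, sides along the block's x and y, 35 mm deep, chamfered mouths. Origin: centre of its underside; the wells lie in a row along its y axis, 48 mm either side of the centre. The two blocks stand beside each other and may swap places
- block_round_well0 (a point): centre of the floor of a round well (15 mm above the block's underside, 35 mm below its top)
- block_round_well1 (a point): centre of the floor of a round well (15 mm above the block's underside, 35 mm below its top)
- block_square_well0 (a point): centre of the floor of a square well (15 mm above the block's underside, 35 mm below its top)
- block_square_well1 (a point): centre of the floor of a square well (15 mm above the block's underside, 35 mm below its top)
- key_round (a joint): how far the round key is pressed, m: 0 up, 0.006 fully down; a spring needs about 1.2 N to start and 4.8 N fully down and brings it back up
- key_square (a joint): how far the square key is pressed, m: 0 up, 0.006 fully down; a spring needs about 1.2 N to start and 4.8 N fully down and brings it back up
- key_bar (a joint): how far the bar key is pressed, m: 0 up, 0.006 fully down; a spring needs about 1.2 N to start and 4.8 N fully down and brings it back up
- key_round_top (a point): centre of the top of the round key (32 mm diameter, 12 mm proud of the deck, pressed straight down), at the +y end of a row of three white keys 52 mm apart on the 40 mm high front deck of a fixed black controller, at the robot's right. x and y axes are the controller's; the row runs along y
- key_square_top (a point): centre of the top of the square key (28 x 28 mm, 12 mm proud), the middle one. A display housing 95 mm high starts 47 mm behind (+x of) the key centres
- key_bar_top (a point): centre of the top of the bar key (44 mm along x, 16 mm along y, 12 mm proud), at the -y end of the row; axes as the controller's
- carrier: empty grey bottle carrier: an open box 120 mm (x) by 150 mm (y) by 60 mm high, with a rigid upright steel handle over it: two posts at its y ends and a round bar, 10 mm diameter, between them along y. About 300 g. Origin: centre of its underside; z up
- carrier_bar (a point): middle of the handle's bar, 150 mm above the carrier's underside; the bar is straight for 67 mm either side (along the carrier's y), with 85 mm of free height between it and the box's rim
- hook_stand: fixed stand, green base plate; steel post 14 mm diameter, 262 mm high, at x = +50 mm. From the post a hook of 10 mm round bar runs along the stand's -x (to the robot), axis 250 mm high, level to x = -70 mm, then up to its tip (x = -82 mm, 277 mm high). Handle bar rests across the level part, best at x = -40 mm (clears the post). Origin: on the underside, 50 mm in front of the post
- dish: bystander, leave it where it is: clear dish, 84 mm diameter, 16 mm high. Origin: its underside
- cork_ring: bystander, leave it where it is: cork ring, 90 mm diameter, 22 mm high, behind the blocks. Origin: its underside
Not all that is in view belongs to the job. What is shaped like the square_b but pink or purple is not meant. What is shaped like the round_a but blue is not meant.

How it is judged:
By the outcome, as a careful person would: the job done as asked, in the order asked, and still so for the second after the job is handed in, with the robot touching nothing.
Of round_a, round_b, square_a, square_b only 3 to 4 are there at a start; the rules pass over those that are not, and their reading is None.
At some moment in a run one of round_a, round_b, square_a, square_b may be knocked a few centimetres aside while the robot is not near it.
It also fails if it takes over 200 s, if anything falls off the work surface, if the arm or the gripper's body presses on something with over 40 N, if the wrist force passes 120 N, or if a joint passes its speed limit or range.

### The arm

A 7-joint arm with a two-finger parallel gripper is mounted at the origin on the work surface. World frame = base frame: x ahead of the robot, y to its left, z up, the work surface at z = 0. Lengths are in m, angles in rad, forces in N, time in s.
With the tool pointing down it reaches from about 0.4 to 0.9 m from the base axis. Payload 5.5 kg.
Tool frame: the origin (TCP) lies on the centre line of the jaws, within the pads' length; the fingertips stand 22 mm ahead of it and the grasp point (between the pads) lies 3 mm ahead of it (tcp_to_tips is the distance from the TCP to the fingertips, in m); z points along the fingers, y is the line along which they close (so a half turn about z gives the same grasp; the last joint's range is limited). The gripper opens to 92 mm and grips with 3 to 60 N. Pads are 19 mm wide; open, the fingers measure 130 mm over their backs; the gripper's body (75 mm by 190 mm) begins 47 mm behind the grasp point.
Start: joints at [-0.997, 0.501, -0.427, 1.55, 0.221, 1.138, -0.21], TCP at [0.199, 0.619, 0.249] pointing down, gripper open.
Joint ranges: [-2.88, 2.88], [-0.31, 2.03], [-1.54, 1.56], [0.2, 2.42], [-1.41, 4.55], [0.19, 2.02], [-2.57, 2.57]. Speed limits (rad/s): [2.57, 2.57, 3.14, 3.14, 3.14, 3.14, 3.14].

### API

Orientations are given as a unit quaternion [w, x, y, z].
In Python, from bench import * gives the robot as it stands.
- The arm moves only by the tool send_rows, never from a script. Its arguments are lists of equal length, an entry for each row: "jaw": the opening, from 0 (shut) to 1 (fully open); "delta_pos": the shift along the world's x, y, z in m, a list of three; "dr": the turn, a rotation vector about the world's x, y, z in degrees, a list of three. A call has 1 to 10 rows; each row shifts and turns the commanded pose from where the row before left it; what a row does not reach is not made up. A row lasts 1/12 s, in which the tool goes at most 41.7 mm and 7.16 degrees, less where a joint would pass 70% of its speed; a pose out of reach is approached as far as the arm can. A call is refused whole if a number of a shift passes 0.0417 or a number of a turn 7.16, either way. A call with a gripper value outside its range is refused whole. The fingers move at their own pace and stop on an object; the grip force is fixed at half the most. Time passes only in rows, so rows that do not move let the fingers close. It gives the time, the measured TCP pose, the force, the opening and the grip force at its end, in the units of the state.
- get_obs(): the state, without advancing time (a new reading comes with each control period).
- capture(name): name is "scene" or "top" or "wrist"; returns (picture, depth): 384x512x3 uint8, red, green, blue; 384x512 float32, m along the optical axis (not along the pixel's ray), 0 where there is no reading.
- camera_info(name): a dict with "vfov" (degrees; the focal length in pixels is half the picture's height over the tangent of half this angle, whatever the lens; pixels are square), "cx", "cy" (the principal point, pixels), "rvec" (rotation vector, rad) and "tvec" (3), from world to camera coordinates, as OpenCV has them. Camera axes: x right, y down, z forward; pixel columns grow to the right and rows downward; lengths in m; the calibration is good to about 2 mm. A picture is of the moment at which its call begins: read the wrist's pose just before it. camera_info takes no time and is no camera call; for the wrist camera it gives the pose at the moment of the call.
- hand_in(): hands the job in; it is judged then, once.
The state is a dict: "time_s": time; "joints": joint angles; "joint_vel": joint speeds; "joint_torque": joint torques, N m; "position": TCP position; "eef_rot": TCP orientation; "ft_force": force on the tool from outside, world axes, zero at the start; "wrist_torque": the same for the moment, N m; "grip_width": finger opening in m; "gripper_force": force on a finger pad.
Only numpy, scipy, OpenCV 4.12 (cv2) and the standard library are available. Lean on these libraries where they do the work, as an engineer would, in place of code of your own. Each camera call takes 0.05 s, during which the arm holds its last target. There are 200 camera calls.

## Working session

There is one attempt and no reset: what is moved stays moved. The work goes in short steps, Python scripts to look and compute and a tool call to move; the robot and the scene stay as the last step left them, time stands still between calls to the robot, and variables do not carry over. Pictures are saved under pics/ and viewed, at most 14 in all, crops included, and the job is handed in when it is done.

Besides the shell and the picture viewer there is one more tool, called after "Call:" as name(argument=value, ...) on one line, values as JSON. send_rows: Moves the arm, as the interface text tells. Its arguments: {"type":"object","properties":{"jaw":{"type":"array","items":{"type":"number"}},"delta_pos":{"type":"array","items":{"type":"array","items":{"type":"number"}}},"dr":{"type":"array","items":{"type":"array","items":{"type":"number"}}}},"required":["jaw","delta_pos","dr"]}

```bash
mkdir -p pics; ls
cat > h.py <<'E'
from bench import *
import numpy as np, cv2
def cam(n):
    i=camera_info(n); R=cv2.Rodrigues(np.array(i['rvec'],float))[0]; t=np.array(i['tvec'],float).ravel()
    f=192/np.tan(np.radians(i['vfov'])/2); return R,t,f,i['cx'],i['cy']
def ray(c,u,v,z):
    R,t,f,cx,cy=c; d=R.T@np.array([(u-cx)/f,(v-cy)/f,1]); o=-R.T@t
    return o+d*(z-o[2])/d[2]
def pts(c,D):
    R,t,f,cx,cy=c; v,u=np.mgrid[:384,:512]
    P=np.stack([(u-cx)/f*D,(v-cy)/f*D,D],-1); return (P-t)@R
def proj(c,p):
    R,t,f,cx,cy=c; q=R@np.array(p)+t; return q[0]/q[2]*f+cx,q[1]/q[2]*f+cy
def grab(n):
    c=cam(n); im,D=capture(n); np.savez(f'{n}.npz',im=im,D=D); return c,im,D
E
python3 - <<'E'
from h import *
for n in ('top','scene'):
    c,im,D=grab(n); print(n,camera_info(n))
    cv2.imwrite(f'pics/{n}0.png',cv2.resize(im[...,::-1],(800,600)))
print(get_obs())
E
```

```text
pics
top {'vfov': 44.10403005982069, 'cx': 257.64357625517005, 'cy': 193.26840523816605, 'rvec': array([ 2.12675689, -2.16921737,  0.15344898]), 'tvec': array([-0.01815641,  0.51830073,  1.58451367])}
scene {'vfov': 49.54222510329342, 'cx': 248.98641658969476, 'cy': 194.1207916468453, 'rvec': array([ 1.81876462,  1.37577077, -0.67821791]), 'tvec': array([-0.09961186, -0.19110419,  1.55426448])}
{'time_s': 0.1, 'joints': array([-0.99679105,  0.50177513, -0.42679381,  1.5513209 ,  0.2208185 ,
        1.1383303 , -0.21028412]), 'joint_vel': array([-0.00111742, -0.00119023, -0.00045482, -0.0013034 ,  0.0030657 ,
       -0.00159505,  0.00103573]), 'joint_torque': array([-1.16001235e-02, -5.67864060e+01, -5.83876446e+00, -2.79912472e+01,
       -6.90337946e-02,  2.39532598e-02,  3.16415174e-05]), 'position': array([0.19865907, 0.61827607, 0.24777787]), 'eef_rot': array([-1.57438048e-04,  1.54750621e-01,  9.87953165e-01, -8.74711273e-04]), 'ft_force': array([-0.56667617, -0.40102501,  0.0413892 ]), 'wrist_torque': array([ 0.04128305, -0.00388322, -0.0085715 ]), 'gripper_force': 0.0, 'grip_width': 0.09130044955318413}
```

View pics/top0.png

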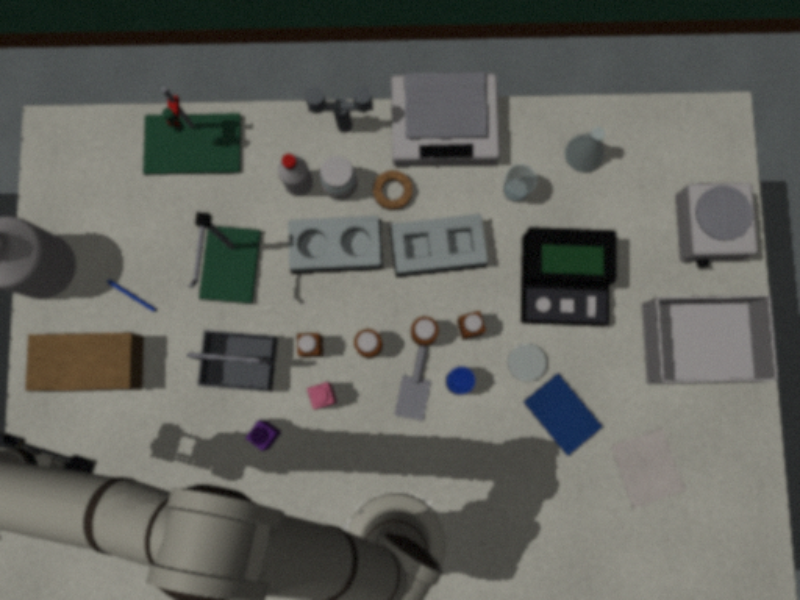

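View pics/scene0.png

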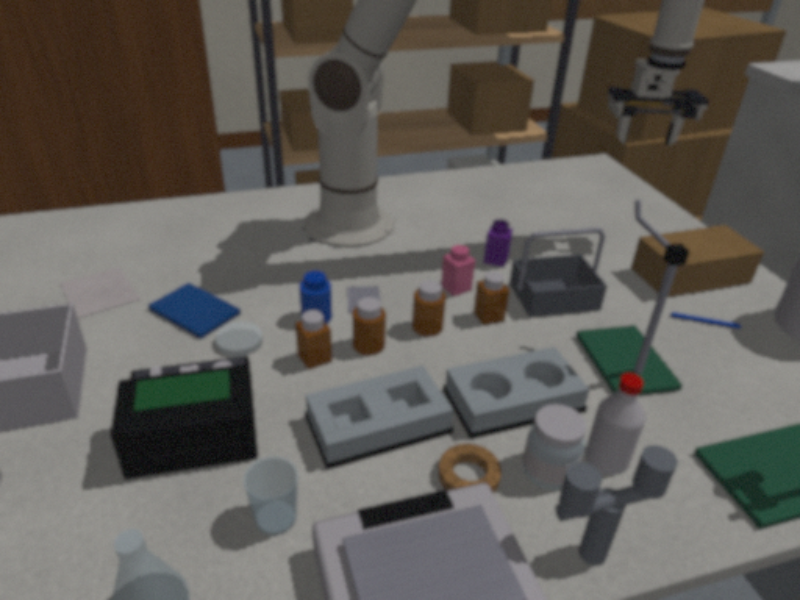

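Top view (800×600) shows four amber bottles: square (308,344), round (368,342), round (425,330) and square (472,323). The decoys are pink (320,396), purple (263,435) and blue (461,380). Also visible are the round block (335,243), square block (440,244), hook stand (230,265), carrier (238,360) and keys (543,304), (567,305), (592,306). The green plate at (192,143) with the red clamp has no hook, so it isn't the stand.

Run:
```python
from h import *
c=cam('top'); d=np.load('top.npz'); im,D=d['im'],d['D']; P=pts(c,D); P[D==0]=np.nan
Z=P[...,2]; hsv=cv2.cvtColor(im,cv2.COLOR_RGB2HSV)
print('bench z',np.nanmedian(Z[200:260,240:330]), 'noise',np.nanstd(Z[260:275,150:170]))
def regs(m,amin=30):
    n,l,s,ce=cv2.connectedComponentsWithStats(m.astype(np.uint8))
    return [(l==i) for i in range(1,n) if s[i,4]>=amin]
s=.64
roi=lambda x0,y0,x1,y1:(slice(int(y0*s),int(y1*s)),slice(int(x0*s),int(x1*s)))
def top(name,box,z0,z1,zp,a=30):
    m=np.zeros((384,512),bool); r=roi(*box); m[r]=(Z[r]>z0)&(Z[r]<z1)
    for q in regs(m,a):
        v,u=np.nonzero(q); w=np.array([ray(c,a,b,zp)[:2] for a,b in zip(u,v)],np.float32)
        (cx,cy),sz,an=cv2.minAreaRect(w*1000); print(name,'px',u.mean().round(),v.mean().round(),'n',len(u),'mean',w.mean(0).round(4),'rect',round(cx),round(cy),np.round(sz),round(an,1),'z',np.nanmedian(Z[q]).round(4), 'mid',((w.min(0)+w.max(0))/2).round(4))
for b in [(285,320,335,365),(345,320,395,365),(405,305,447,350),(450,300,495,345)]: top('cap',b,.085,.11,.095)
for b in [(280,205,386,285),(388,205,495,290)]: top('block',b,.040,.06,.05)
for b in [(290,225,380,262),(400,222,480,266)]: top('well',b,.0,.032,.015,20)
top('keys',(525,285,615,325),.045,.06,.052,10)
top('bar',(180,325,290,395),.13,.17,.15,10)
top('hook',(185,200,240,300),.2,.3,.25,5)
top('ctrl',(515,220,625,330),.03,.044,.04)
```

```text
bench z 0.0016993340957249825 noise 0.027235556508307047
cap px 196.0 220.0 n 93 mean [0.4266 0.1754] rect 427 175 [33. 30.] 88.9 z 0.094 mid [0.4269 0.175 ]
cap px 235.0 219.0 n 122 mean [0.4274 0.0489] rect 428 49 [36. 36.] 88.9 z 0.0955 mid [0.4276 0.0491]
cap px 271.0 210.0 n 124 mean [ 0.4518 -0.0721] rect 452 -73 [36. 36.] 88.9 z 0.0949 mid [ 0.4516 -0.0726]
cap px 302.0 206.0 n 94 mean [ 0.463  -0.1739] rect 464 -173 [33. 33.] 88.2 z 0.0949 mid [ 0.4643 -0.1731]
block px 213.0 155.0 n 1346 mean [0.6516 0.1215] rect 651 121 [113. 200.] 1.7 z 0.0498 mid [0.6518 0.1209]
block px 280.0 155.0 n 1417 mean [ 0.6457 -0.1091] rect 645 -109 [113. 200.] 5.4 z 0.0501 mid [ 0.6457 -0.1091]
well px 227.0 155.0 n 240 mean [0.6592 0.0748] rect 659 75 [59. 61.] 32.5 z 0.0158 mid [0.6605 0.0746]
well px 200.0 156.0 n 238 mean [0.6563 0.1723] rect 657 173 [60. 57.] 88.9 z 0.0157 mid [0.657  0.1728]
well px 294.0 154.0 n 199 mean [ 0.6569 -0.1583] rect 657 -158 [49. 50.] 5.4 z 0.0154 mid [ 0.6575 -0.1572]
well px 266.0 157.0 n 205 mean [ 0.6472 -0.0619] rect 647 -62 [49. 53.] 6.1 z 0.0157 mid [ 0.6471 -0.062 ]
keys px 348.0 195.0 n 86 mean [ 0.504  -0.3331] rect 503 -339 [38. 73.] 19.4 z 0.0507 mid [ 0.502  -0.3392]
keys px 378.0 197.0 n 76 mean [ 0.4965 -0.4362] rect 495 -435 [27. 55.] 86.7 z 0.0521 mid [ 0.4947 -0.4362]
keys px 362.0 195.0 n 65 mean [ 0.5016 -0.3832] rect 503 -383 [30. 27.] 88.9 z 0.0522 mid [ 0.5026 -0.3835]
bar px 145.0 229.0 n 161 mean [0.3958 0.3285] rect 396 330 [161.  10.] 84.1 z 0.1527 mid [0.3952 0.33  ]
hook px 128.0 154.0 n 243 mean [0.6133 0.3589] rect 596 356 [ 35. 148.] 86.2 z 0.2564 mid [0.5966 0.3568]
ctrl px 361.0 194.0 n 970 mean [ 0.5065 -0.3807] rect 507 -382 [189.  90.] 85.8 z 0.0398 mid [ 0.5082 -0.3831]
```

Call:
send_rows(jaw=[1,1,1,1,1,1,1,1,1,1], delta_pos=[[0,0,0.04],[0,-0.01,0.04],[0.01,-0.03,0.04],[0.02,-0.03,0.03],[0.02,-0.03,0.02],[0.02,-0.03,0],[0.02,-0.03,0],[0.02,-0.03,0],[0.02,-0.03,0],[0.02,-0.03,0]], dr=[[0,0,0],[0,0,-4],[0,0,-4],[0,0,-4],[0,0,-4],[0,0,-4],[0,0,-4],[0,0,-4],[0,0,-4],[0,0,-4]])

```text
time_s: 0.93
position: [0.3452, 0.3759, 0.4079]
eef_rot: [-0.0, 0.454, 0.891, -0.0]
ft_force: [1.1, -0.1, -0.6]
grip_width: 0.0918
gripper_force: 0.0
```

Call:
send_rows(jaw=[1,1,1,1,1,1,1,1,1,1], delta_pos=[[0.02,-0.03,0],[0.02,-0.03,0],[0.02,-0.03,0],[0.02,-0.03,0],[0.02,-0.03,0],[0.02,-0.03,0],[0.02,-0.03,0],[0.02,-0.03,0],[0.02,-0.03,0],[0,-0.02,0]], dr=[[0,0,-4],[0,0,-4],[0,0,-4],[0,0,-4],[0,0,-4],[0,0,-4],[0,0,-4],[0,0,-4],[0,0,-4],[0,0,0]])

```text
time_s: 1.77
position: [0.5272, 0.0834, 0.4072]
eef_rot: [0.001, 0.709, 0.705, -0.001]
ft_force: [0.3, -0.2, 0.1]
grip_width: 0.0918
gripper_force: 0.0
```

Run:
```python
from h import *
o=get_obs(); print(o['position'],o['eef_rot'],o['joints'].round(2))
c,im,D=grab('wrist'); print(camera_info('wrist')); R,t=c[:2]; print('cam at',-R.T@t)
np.save('wc0.npy',np.array([*R.ravel(),*t,*c[2:]]))
cv2.imwrite('pics/w0.png',im[...,::-1])
```

```text
[0.52717189 0.08338551 0.40721649] [ 8.54278980e-04  7.08813765e-01  7.05394929e-01 -5.58526142e-04] [-0.29  0.14  0.1   1.64 -0.01  1.36 -0.2 ]
{'vfov': 66.20621528177108, 'cx': 252.10557699014848, 'cy': 197.23287580767638, 'rvec': array([-2.87069694e+00,  7.75221243e-03,  2.05550661e-03]), 'tvec': array([-0.52545728,  0.00121252,  0.56465789])}
cam at [0.52751825 0.15304907 0.54339465]
```

View pics/w0.png

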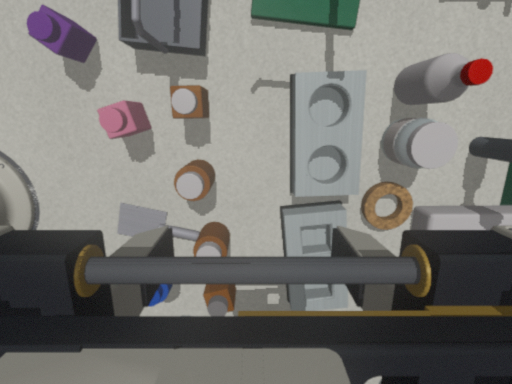

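Wrist view: amber square (187,100), round (193,180), third amber (211,248) and fourth (220,293), with pink (125,118) and purple (60,33) as the decoys. The round block is at (328,135). I'll take a second view shifted to -y so the square block and the other bottles are clear.

Call:
send_rows(jaw=[1,1,1,1,1,1,1,1], delta_pos=[[0,-0.04,0],[0,-0.04,0],[0,-0.04,0],[0,-0.04,0],[0,-0.04,0],[0,0,0],[0,0,0],[0,0,0]], dr=[[0,0,0],[0,0,0],[0,0,0],[0,0,0],[0,0,0],[0,0,0],[0,0,0],[0,0,0]])

```text
time_s: 2.48
position: [0.5245, -0.1114, 0.4076]
eef_rot: [-0.001, 0.706, 0.708, 0.0]
ft_force: [0.1, 1.1, 0.0]
grip_width: 0.092
gripper_force: 0.0
```

```bash
cat > m.py <<'E'
from h import *
def regs(m,amin):
    n,l,s,ce=cv2.connectedComponentsWithStats(m.astype(np.uint8))
    return [(l==i) for i in range(1,n) if s[i,4]>=amin]
def analyse(c,im,D,blocks=True,vmax=225):
    P=pts(c,D); Z=P[...,2]; hsv=cv2.cvtColor(im,cv2.COLOR_RGB2HSV); ok=(D>0)
    ok[vmax:]=False
    def rep(name,q,zp):
        v,u=np.nonzero(q); w=np.array([ray(c,a,b,zp)[:2] for a,b in zip(u,v)],np.float32)*1000
        (x,y),s,a=cv2.minAreaRect(w); (ex,ey),r=cv2.minEnclosingCircle(w)
        print(name,'px',int(u.mean()),int(v.mean()),'mean',w.mean(0).round(1),'rect',round(x,1),round(y,1),np.round(s,1),round(a,1),'circ',round(ex,1),round(ey,1),round(r,1),'hsv',np.median(hsv[q],0))
    for q in regs(ok&(Z>.085)&(Z<.11),60): rep('cap',q,.095)
    for q in regs(ok&(Z>.062)&(Z<.082)&(hsv[...,1]>90),60): rep('body70',q,.075)
    if blocks:
        for q in regs(ok&(Z>.043)&(Z<.058)&(P[...,0]>.55),2000):
            q2=cv2.morphologyEx(q.astype(np.uint8),cv2.MORPH_CLOSE,np.ones((3,3)))
            cs,h=cv2.findContours(q2,cv2.RETR_CCOMP,cv2.CHAIN_APPROX_NONE)
            rep('block',q,.05)
            for k,cc in enumerate(cs):
                if h[0,k,3]>=0 and len(cc)>40:
                    m=np.zeros_like(q2); cv2.drawContours(m,cs,k,1,-1); rep('  hole',m>0,.05)
E
python3 - <<'E'
from m import *
a=np.load('wc0.npy'); c=(a[:9].reshape(3,3),a[9:12],*a[12:]); d=np.load('wrist.npz'); analyse(c,d['im'],d['D'])
print('--- view 2')
c,im,D=grab('wrist'); analyse(c,im,D); cv2.imwrite('pics/w1.png',im[...,::-1])
E
```

```text
cap px 41 26 mean [242.1 272.1] rect 242.3 271.4 [34.7 42.4] 64.0 circ 243.1 273.0 21.2 hsv [138. 118. 130.]
cap px 435 79 mean [788.3 201.9] rect 799.3 203.3 [67.3 65. ] 6.8 circ 802.0 204.2 36.7 hsv [ 10.   6. 113.]
cap px 184 101 mean [429.2 174.1] rect 429.1 173.7 [34.8 34.8] 86.9 circ 429.1 173.9 18.3 hsv [  8.   6. 172.]
cap px 112 119 mean [321.6 148.5] rect 321.6 148.1 [34.2 38.6] 89.8 circ 321.6 148.7 19.4 hsv [170.  91. 179.]
cap px 432 144 mean [798.8 110.1] rect 798.7 109.3 [68.5 76.6] 89.8 circ 798.6 109.5 38.6 hsv [  8.   4. 171.]
cap px 189 185 mean [430.3  48.8] rect 430.3 49.3 [42.  40.7] 87.2 circ 430.2 48.8 21.5 hsv [  8.   6. 171.]
body70 px 56 29 mean [249.8 273.5] rect 240.6 274.2 [47.1 44.9] 54.0 circ 241.9 273.6 30.0 hsv [138. 111. 130.]
body70 px 190 101 mean [433.9 174. ] rect 428.4 174.4 [44.7 47. ] 89.8 circ 428.0 174.4 31.1 hsv [ 13. 124. 128.]
body70 px 196 177 mean [437.   57.8] rect 432.4 51.5 [53.2 55.7] 43.9 circ 430.4 49.5 30.2 hsv [ 13. 123. 128.]
block px 328 131 mean [653.3 125.7] rect 653.4 119.9 [111.  200.3] 1.8 circ 653.4 120.2 113.6 hsv [ 86
[... 1139 characters left out ...]
. 138. 151.]
body70 px 218 193 mean [ 469.2 -164.1] rect 464.9 -173.3 [46.3 47.7] 13.6 circ 466.2 -171.7 30.3 hsv [ 13. 124. 128.]
block px 338 37 mean [654.4  74.8] rect 654.3 72.5 [111.2 106.9] 1.7 circ 654.6 73.2 76.1 hsv [ 90.  10. 167.]
  hole px 337 39 mean [653.4  71.2] rect 653.4 70.7 [62.4 63.9] 3.6 circ 653.4 70.5 32.6 hsv [ 90.  11. 116.]
block px 325 155 mean [ 647.3 -105.4] rect 646.8 -110.7 [110.6 200.4] 5.7 circ 647.5 -110.7 113.7 hsv [ 86.  10. 161.]
  hole px 325 186 mean [ 650.9 -156.8] rect 650.8 -157.0 [53.6 53.7] 4.8 circ 651.3 -157.1 35.8 hsv [ 86.  10. 133.]
  hole px 323 129 mean [641.8 -62. ] rect 641.6 -62.5 [53.5 54.4] 5.4 circ 641.7 -62.0 36.2 hsv [ 86.  10. 132.]
```

View pics/w1.png

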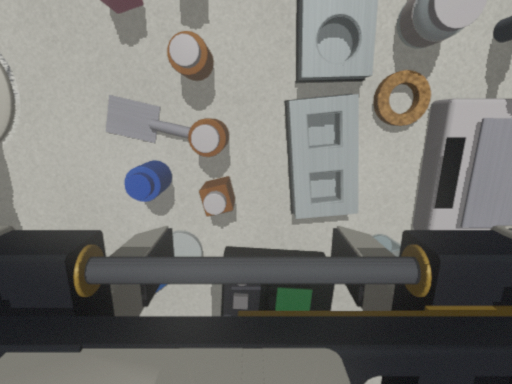

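View 2 (512×384) shows round ambers at (188,52) and (207,137), a square amber at (216,197), the blue decoy at (147,181), and the square wells at (325,129) and (325,186). Masks confirm amber bodies (hue ~13) on the four targets and blue (112), pink (170) and purple (138) on the decoys. Starting with the round bottle at (0.429, 0.048).

Call:
send_rows(jaw=[1,1,1,1,1,1,1,1,1,1], delta_pos=[[-0.0137,0.0227,-0.034],[-0.0137,0.0227,-0.034],[-0.0137,0.0227,-0.034],[-0.0136,0.0227,-0.034],[-0.0136,0.0227,-0.034],[-0.0136,0.0227,-0.034],[-0.0136,0.0227,-0.034],[0,0,0],[0,0,0],[0,0,0]], dr=[[0,0,0],[0,0,0],[0,0,0],[0,0,0],[0,0,0],[0,0,0],[0,0,0],[0,0,0],[0,0,0],[0,0,0]])

```text
time_s: 3.37
position: [0.433, 0.0424, 0.1785]
eef_rot: [0.0, 0.705, 0.709, 0.0]
ft_force: [0.7, 0.4, 0.2]
grip_width: 0.0918
gripper_force: 0.0
```

Run:
```python
from m import *
print(get_obs()['position']); c,im,D=grab('wrist'); analyse(c,im,D,False,300)
```

```text
[0.4329609  0.04244343 0.17849825]
cap px 245 23 mean [427.9 172. ] rect 427.9 170.3 [35.1 30.5] 0.4 circ 427.6 173.2 18.3 hsv [  8.   4. 180.]
cap px 90 60 mean [321.2 148.4] rect 321.5 148.3 [35.2 38.9] 82.6 circ 321.7 148.8 19.9 hsv [170.  95. 179.]
cap px 246 199 mean [428.9  49.5] rect 429.1 49.0 [40.5 42. ] 0.4 circ 429.1 49.3 21.4 hsv [  8.   6. 171.]
body70 px 246 41 mean [428.  165.1] rect 427.5 171.1 [46.7 42.1] 0.4 circ 427.2 172.5 30.2 hsv [ 14. 131. 132.]
body70 px 124 77 mean [335.6 139.7] rect 328.3 143.3 [36.8 31.5] 18.2 circ 328.6 140.7 20.8 hsv [170.  94. 173.]
body70 px 247 181 mean [429.2  59.7] rect 428.8 49.9 [57.4 59. ] 0.4 circ 428.5 49.6 30.2 hsv [ 13. 125. 129.]
body70 px 271 292 mean [452.  -45.5] rect 451.9 -44.0 [49.4 15.8] 0.4 circ 451.9 -51.5 24.7 hsv [ 14. 149.  96.]
```

Call:
send_rows(jaw=[1,1,1,1,1,1,1], delta_pos=[[-0.004,0.0065,0],[0,0,-0.03],[0,0,-0.03],[0,0,-0.03],[0,0,-0.025],[0,0,0],[0,0,0]], dr=[[0,0,0],[0,0,0],[0,0,0],[0,0,0],[0,0,0],[0,0,0],[0,0,0]])

```text
time_s: 4.0
position: [0.4281, 0.0476, 0.063]
eef_rot: [-0.0, 0.706, 0.708, -0.001]
ft_force: [0.7, 0.3, 0.3]
grip_width: 0.092
gripper_force: 0.0
```

Call:
send_rows(jaw=[0.3,0.3,0.3,0.3,0.3,0.3], delta_pos=[[0,0,0],[0,0,0],[0,0,0],[0,0,0],[0,0,0],[0,0,0]], dr=[[0,0,0],[0,0,0],[0,0,0],[0,0,0],[0,0,0],[0,0,0]])

```text
time_s: 4.5
position: [0.4288, 0.0479, 0.0637]
eef_rot: [0.0, 0.706, 0.708, 0.001]
ft_force: [-1.4, -0.3, 7.2]
grip_width: 0.0593
gripper_force: 30.0
```

Call:
send_rows(jaw=[0.3,0.3,0.3,0.3,0.3,0.3,0.3,0.3,0.3,0.3], delta_pos=[[0,0,0.02],[0,0,0.03],[0,0,0.03],[0.02,0,0.03],[0.035,0.005,0],[0.035,0.01,0],[0.035,0.01,0],[0.035,0.01,0],[0.035,0,0],[0.02,0,0]], dr=[[0,0,0],[0,0,0],[0,0,0],[0,0,0],[0,0,0],[0,0,0],[0,0,0],[0,0,0],[0,0,0],[0,0,0]])

```text
time_s: 5.33
position: [0.6463, 0.0839, 0.1725]
eef_rot: [0.0, 0.705, 0.709, 0.001]
ft_force: [-0.1, -0.9, -1.3]
grip_width: 0.0591
gripper_force: 30.0
```

Call:
send_rows(jaw=[0.3,0.3,0.3,0.3,0.3], delta_pos=[[0.006,0,0],[0,0,0],[0,0,0],[0,0,0],[0,0,0]], dr=[[0,0,0.9],[0,0,0.9],[0,0,0],[0,0,0],[0,0,0]])

```text
time_s: 5.75
position: [0.6479, 0.0829, 0.1729]
eef_rot: [-0.001, 0.695, 0.719, -0.0]
ft_force: [0.3, -0.6, -1.9]
grip_width: 0.0592
gripper_force: 30.0
```

Run:
```python
from m import *
o=get_obs();print(o['position'],o['eef_rot']); c,im,D=grab('wrist'); analyse(c,im,D,True,225); cv2.imwrite('pics/w2.png',im[...,::-1])
```

```text
[0.64787839 0.08288989 0.17292121] [-5.19542410e-04  6.94670666e-01  7.19327623e-01 -4.07397926e-04]
cap px 464 53 mean [785.3 197.3] rect 788.9 196.3 [43.5 65.6] 26.1 circ 798.4 200.3 33.7 hsv [ 10.   5. 110.]
cap px 456 180 mean [798.9 111.5] rect 798.7 111.1 [78.  66.7] 2.1 circ 798.9 110.3 39.4 hsv [  0.   4. 182.]
body70 px 3 85 mean [459. 168.] rect 461.8 172.3 [42.1  9.7] 79.3 circ 458.4 172.9 21.1 hsv [ 15. 107.  82.]
block px 261 113 mean [653.5 153.5] rect 652.8 137.8 [110.2 165. ] 1.7 circ 653.1 137.8 98.9 hsv [ 86.   9. 175.]
  hole px 260 96 mean [651.8 168.6] rect 651.8 167.7 [62.9 62.6] 2.0 circ 651.9 167.7 31.9 hsv [ 90.  10. 139.]
```

View pics/w2.png

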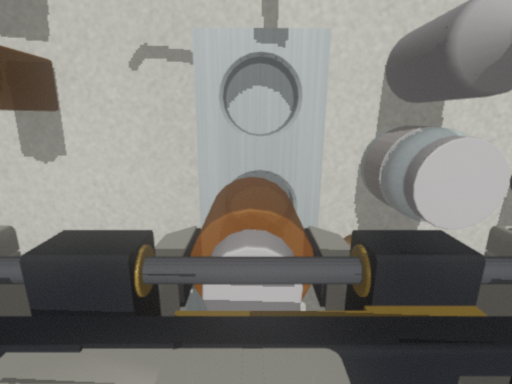

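Call:
send_rows(jaw=[0.3,0.3,0.3,0.3,0.3,0.3,0.3,0.3,0.3], delta_pos=[[0.001,0.03,0],[0.001,0.03,0],[0.001,0.02,0],[0.001,0.005,0],[0,0,-0.02],[0,0,-0.02],[0,0,0],[0,0,0],[0,0,0]], dr=[[0,0,0],[0,0,0],[0,0,0],[0,0,0],[0,0,0],[0,0,0],[0,0,0],[0,0,0],[0,0,0]])

```text
time_s: 6.55
position: [0.6537, 0.1674, 0.134]
eef_rot: [0.0, 0.695, 0.719, 0.0]
ft_force: [0.3, -0.7, -1.6]
grip_width: 0.0593
gripper_force: 30.0
```

Call:
send_rows(jaw=[0.3,0.3,0.3,0.3,0.3,0.3,0.3], delta_pos=[[-0.002,0,0],[0,0,-0.012],[0,0,-0.012],[0,0,-0.01],[0,0,-0.01],[0,0,0],[0,0,0]], dr=[[0,0,0],[0,0,0],[0,0,0],[0,0,0],[0,0,0],[0,0,0],[0,0,0]])

```text
time_s: 7.13
position: [0.6506, 0.1677, 0.0875]
eef_rot: [-0.001, 0.695, 0.719, -0.001]
ft_force: [-0.5, -0.3, -2.7]
grip_width: 0.059
gripper_force: 30.0
```

In the well without contact. Seating, releasing, rising.

Call:
send_rows(jaw=[0.3,0.3,0.3,0.3], delta_pos=[[0,0,-0.005],[0,0,-0.004],[0,0,-0.001],[0,0,0]], dr=[[0,0,0],[0,0,0],[0,0,0],[0,0,0]])

```text
time_s: 7.47
position: [0.6513, 0.1678, 0.079]
eef_rot: [-0.0, 0.695, 0.719, -0.0]
ft_force: [-0.1, 0.5, -2.5]
grip_width: 0.0593
gripper_force: 30.0
```

Call:
send_rows(jaw=[0.9,0.9,0.9,0.9,1,1,1,1,1,1], delta_pos=[[0,0,0],[0,0,0],[0,0,0],[0,0,0],[0,0,0.03],[0,0,0.03],[0,0,0.03],[0,0,0],[0,0,0],[0,0,0]], dr=[[0,0,0],[0,0,0],[0,0,0],[0,0,0],[0,0,0],[0,0,0],[0,0,0],[0,0,0],[0,0,0],[0,0,0]])

```text
time_s: 8.3
position: [0.6511, 0.1678, 0.169]
eef_rot: [-0.0, 0.695, 0.719, 0.0]
ft_force: [-0.5, 0.5, -0.2]
grip_width: 0.0917
gripper_force: 0.0
```

Run:
```python
from m import *
o=get_obs();print(o['position'],o['eef_rot']); c,im,D=grab('wrist'); P=pts(c,D); m=(P[...,0]>.6)&(P[...,0]<.7)&(P[...,1]>.14)&(P[...,1]<.2)&(P[...,2]<.13)
z=P[...,2][m]; print('top z in well',np.percentile(z,[50,90,97]), 'n',m.sum())
c=cam('top'); im,D=capture('top'); P=pts(c,D)
Z=P[...,2]; q=(Z>.085)&(Z<.13)&(P[...,0]>.35)&(P[...,0]<.52)&(abs(P[...,1])<.25)
n,l,s,ce=cv2.connectedComponentsWithStats(q.astype(np.uint8))
for i in range(1,n):
    if s[i,4]>50: print(s[i,4],P[l==i].mean(0).round(4))
```

```text
[0.65113285 0.1677747  0.16895962] [-1.96525729e-05  6.94686488e-01  7.19312645e-01  4.73699088e-05]
top z in well [0.08979838 0.11068649 0.11121206] n 8179
91 [ 0.4631 -0.1744  0.0958]
123 [ 0.4519 -0.0722  0.0954]
```

Call:
send_rows(jaw=[1,1,1,1,1,1,1,1,1,1], delta_pos=[[-0.025,-0.03,0],[-0.025,-0.03,0],[-0.025,-0.03,0],[-0.025,-0.03,0],[-0.025,-0.03,0],[-0.025,-0.03,0],[-0.025,-0.03,0],[-0.022,-0.031,0],[0,0,0],[0,0,0]], dr=[[0,0,-1],[0,0,-1],[0,0,0],[0,0,0],[0,0,0],[0,0,0],[0,0,0],[0,0,0],[0,0,0],[0,0,0]])

```text
time_s: 9.23
position: [0.4524, -0.0751, 0.1682]
eef_rot: [-0.001, 0.709, 0.705, -0.001]
ft_force: [1.4, 0.6, -0.1]
grip_width: 0.0914
gripper_force: 0.0
```

Run:
```python
from m import *
print(get_obs()['position']); c,im,D=grab('wrist'); analyse(c,im,D,False,300)
```

```text
[ 0.45239908 -0.07507736  0.16817629]
cap px 253 208 mean [453.1 -71.7] rect 453.1 -71.8 [42.2 40.5] 89.8 circ 453.4 -71.9 21.5 hsv [  8.   6. 168.]
body70 px 252 187 mean [452.9 -60.5] rect 452.5 -70.1 [57.8 56. ] 1.6 circ 452.6 -71.8 30.0 hsv [ 13. 127. 126.]
body70 px 160 291 mean [ 370.4 -155.1] rect 370.4 -155.3 [18.9  6.3] 62.0 circ 370.3 -155.3 9.8 hsv [111. 177. 140.]
body70 px 262 291 mean [ 460.9 -154.7] rect 461.3 -155.0 [15.1 49. ] 89.9 circ 461.4 -158.0 24.8 hsv [ 14. 165. 116.]
```

Call:
send_rows(jaw=[1,1,1,1,1,1,1], delta_pos=[[0.001,0.003,0],[0,0,-0.03],[0,0,-0.03],[0,0,-0.03],[0,0,-0.014],[0,0,0],[0,0,0]], dr=[[0,0,0],[0,0,0],[0,0,0],[0,0,0],[0,0,0],[0,0,0],[0,0,0]])

```text
time_s: 9.87
position: [0.4553, -0.0687, 0.0641]
eef_rot: [-0.001, 0.706, 0.708, -0.001]
ft_force: [0.1, 0.7, -0.1]
grip_width: 0.0914
gripper_force: 0.0
```

Call:
send_rows(jaw=[0.3,0.3,0.3,0.3,0.3,0.3], delta_pos=[[0,0,0],[0,0,0],[0,0,0],[0,0,0],[0,0,0],[0,0,0]], dr=[[0,0,0],[0,0,0],[0,0,0],[0,0,0],[0,0,0],[0,0,0]])

```text
time_s: 10.37
position: [0.4546, -0.0701, 0.0654]
eef_rot: [-0.001, 0.707, 0.707, -0.0]
ft_force: [-3.7, 0.6, 7.1]
grip_width: 0.0589
gripper_force: 30.0
```

Call:
send_rows(jaw=[0.3,0.3,0.3,0.3,0.3,0.3,0.3,0.3,0.3,0.3], delta_pos=[[0,0,0.02],[0,0,0.03],[0,0,0.03],[0.015,0.01,0.025],[0.03,0.022,0],[0.03,0.022,0],[0.03,0.022,0],[0.03,0.022,0],[0.03,0.022,0],[0.03,0.022,0]], dr=[[0,0,0],[0,0,0],[0,0,0],[0,0,0],[0,0,1],[0,0,1],[0,0,0],[0,0,0],[0,0,0],[0,0,0]])

```text
time_s: 11.2
position: [0.6513, 0.0729, 0.1696]
eef_rot: [-0.0, 0.695, 0.719, -0.0]
ft_force: [0.6, -0.7, -1.7]
grip_width: 0.0592
gripper_force: 30.0
```

Call:
send_rows(jaw=[0.3,0.3,0.3,0.3], delta_pos=[[0.005,0.002,0],[0,0,0],[0,0,0],[0,0,0]], dr=[[0,0,0],[0,0,0],[0,0,0],[0,0,0]])

```text
time_s: 11.53
position: [0.6541, 0.0723, 0.1693]
eef_rot: [-0.0, 0.695, 0.719, -0.001]
ft_force: [-0.4, -0.4, -2.0]
grip_width: 0.0592
gripper_force: 30.0
```

Call:
send_rows(jaw=[0.3,0.3,0.3,0.3,0.3,0.3,0.3,0.3,0.3,0.3], delta_pos=[[0,0.0015,-0.02],[0,0,-0.02],[0,0,-0.005],[0,0,-0.01],[0,0,-0.01],[0,0,-0.01],[0,0,-0.009],[0,0,0],[0,0,0],[0,0,0]], dr=[[0,0,0],[0,0,0],[0,0,0],[0,0,0],[0,0,0],[0,0,0],[0,0,0],[0,0,0],[0,0,0],[0,0,0]])

```text
time_s: 12.37
position: [0.6557, 0.0754, 0.0863]
eef_rot: [0.0, 0.695, 0.719, 0.0]
ft_force: [-0.7, -0.2, -2.0]
grip_width: 0.0593
gripper_force: 30.0
```

Call:
send_rows(jaw=[0.3,0.3,0.3,0.9,0.9,0.9,0.9], delta_pos=[[0,0,-0.004],[0,0,-0.003],[0,0,0],[0,0,0],[0,0,0],[0,0,0],[0,0,0]], dr=[[0,0,0],[0,0,0],[0,0,0],[0,0,0],[0,0,0],[0,0,0],[0,0,0]])

```text
time_s: 12.95
position: [0.6555, 0.0753, 0.0791]
eef_rot: [0.0, 0.695, 0.719, 0.0]
ft_force: [-0.4, 0.3, -0.8]
grip_width: 0.0803
gripper_force: 0.0
```

Call:
send_rows(jaw=[1,1,1,1,1,1,1,1,1,1], delta_pos=[[0,0,0.03],[0,0,0.03],[0,0,0.03],[-0.035,0.015,0],[-0.035,0.015,0],[-0.035,0.015,0],[-0.035,0.015,0],[-0.035,0.015,0],[-0.035,0.015,0],[-0.018,0.007,0]], dr=[[0,0,0],[0,0,0],[0,0,0],[0,0,0],[0,0,0],[0,0,0],[0,0,0],[0,0,0],[0,0,-1],[0,0,-1]])

```text
time_s: 13.78
position: [0.4229, 0.174, 0.1687]
eef_rot: [-0.001, 0.706, 0.708, -0.001]
ft_force: [-0.1, 0.7, -0.5]
grip_width: 0.092
gripper_force: 0.0
```

Call:
send_rows(jaw=[1,1,1], delta_pos=[[0,0,0],[0,0,0],[0,0,0]], dr=[[0,0,0],[0,0,0],[0,0,0]])

```text
time_s: 14.03
position: [0.4286, 0.1722, 0.1694]
eef_rot: [0.0, 0.707, 0.707, 0.001]
ft_force: [0.1, -0.2, 0.8]
grip_width: 0.0918
gripper_force: 0.0
```

Run:
```python
from m import *
o=get_obs(); print(o['position'],o['eef_rot'].round(4)); c,im,D=grab('wrist'); analyse(c,im,D,False,300)
cv2.imwrite('pics/w3.png',im[...,::-1])
c=cam('top'); im,D=capture('top'); P=pts(c,D); Z=P[...,2]
q=(Z>.085)&(Z<.13)&(P[...,0]>.35)&(P[...,0]<.72)&(abs(P[...,1])<.25)
n,l,s,ce=cv2.connectedComponentsWithStats(q.astype(np.uint8))
for i in range(1,n):
    if s[i,4]>50: print(s[i,4],P[l==i].mean(0).round(4))
```

```text
[0.42857255 0.1721896  0.1693956 ] [5.000e-04 7.072e-01 7.070e-01 7.000e-04]
cap px 1 73 mean [262.1 269. ] rect 262.3 268.2 [17.1  2.6] 77.4 circ 261.1 268.5 8.6 hsv [138. 121.  65.]
cap px 198 97 mean [392.4 254.3] rect 392.2 254.6 [10.   6.6] 74.5 circ 390.5 255.1 5.2 hsv [120.   7.  73.]
cap px 250 207 mean [427.9 176.3] rect 428.1 176.4 [36.8 34.6] 88.8 circ 427.9 176.3 18.7 hsv [  8.   6. 172.]
cap px 504 211 mean [619.2 173. ] rect 617.5 174.2 [11.9 27.6] 13.1 circ 621.0 175.0 13.9 hsv [ 15. 196. 105.]
cap px 114 232 mean [323.7 156.3] rect 320.9 156.3 [34.3 25.8] 39.3 circ 322.6 153.1 18.4 hsv [170.  98. 179.]
body70 px 17 75 mean [257.7 270.5] rect 261.1 267.9 [55.3 32.4] 77.4 circ 252.1 270.3 28.1 hsv [139. 126. 109.]
body70 px 250 189 mean [427.7 185.1] rect 427.4 176.8 [45.4 48.5] 1.0 circ 427.5 176.5 31.8 hsv [ 13. 128. 129.]
body70 px 490 199 mean [623.5 176.3] rect 623.0 176.3 [49.9 22.8] 77.1 circ 627.8 175.2 25.0 hsv [ 14. 160.  71.]
body70 px 132 215 mean [329.9 162.9] rect 318.5 157.0 [45.6 29.4] 23.4 circ 319.4 156.6 24.7 hsv [170.  93. 173.]
237 [0.652  0.0725 0.1007]
231 [0.6477 0.1674 0.1014]
94 [ 0.4631 -0.1739  0.0951]
```

View pics/w3.png

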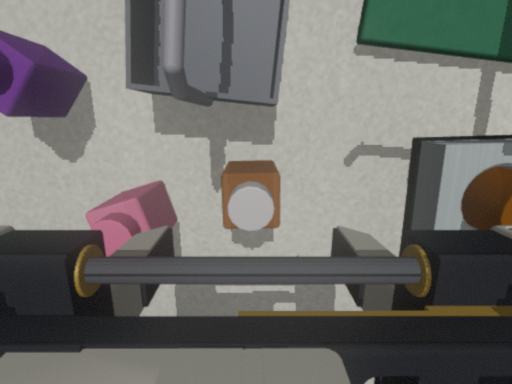

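Call:
send_rows(jaw=[1,1,1,1,1,1,1,1], delta_pos=[[0,0.004,0],[0,0,-0.03],[0,0,-0.03],[0,0,-0.03],[0,0,-0.015],[0,0,0],[0,0,0],[0,0,0]], dr=[[0,0,1],[0,0,0],[0,0,0],[0,0,0],[0,0,0],[0,0,0],[0,0,0],[0,0,0]])

```text
time_s: 14.8
position: [0.4284, 0.1765, 0.0647]
eef_rot: [0.0, 0.701, 0.713, 0.001]
ft_force: [0.4, 0.4, 0.3]
grip_width: 0.092
gripper_force: 0.0
```

Call:
send_rows(jaw=[0.2,0.2,0.2,0.2,0.2,0.2,0.2], delta_pos=[[0,0,0],[0,0,0],[0,0,0],[0,0,0],[0,0,0],[0,0,0],[0,0,0]], dr=[[0,0,0],[0,0,0],[0,0,0],[0,0,0],[0,0,0],[0,0,0],[0,0,0]])

```text
time_s: 15.38
position: [0.4274, 0.1764, 0.0641]
eef_rot: [0.0, 0.701, 0.713, 0.0]
ft_force: [-0.0, 0.1, 0.7]
grip_width: 0.0498
gripper_force: 0.0
```

Call:
send_rows(jaw=[0.2,0.2,0.2,0.2,0.2,0.2,0.2,0.2,0.2,0.2], delta_pos=[[0,0,0.02],[0,0,0.03],[0,0,0.03],[0.01,-0.02,0.03],[0.023,-0.035,0],[0.023,-0.035,0],[0.023,-0.035,0],[0.023,-0.035,0],[0.023,-0.035,0],[0.023,-0.035,0]], dr=[[0,0,0],[0,0,0],[0,0,0],[0,0,1],[0,0,1],[0,0,1],[0,0,1],[0,0,0.7],[0,0,0],[0,0,0]])

```text
time_s: 16.22
position: [0.5748, -0.0544, 0.1735]
eef_rot: [-0.0, 0.671, 0.741, -0.0]
ft_force: [0.9, 0.5, -3.3]
grip_width: 0.0481
gripper_force: 29.9
```

Call:
send_rows(jaw=[0.2,0.2,0.2,0.2,0.2,0.2,0.2], delta_pos=[[0.022,-0.035,0],[0.022,-0.035,0],[0.018,-0.02,0],[0,0,0],[0,0,0],[0,0,0],[0,0,0]], dr=[[0,0,0],[0,0,0],[0,0,0],[0,0,0],[0,0,0],[0,0,0],[0,0,0]])

```text
time_s: 16.8
position: [0.6358, -0.1405, 0.1732]
eef_rot: [-0.001, 0.67, 0.742, -0.0]
ft_force: [-0.3, 1.1, -2.6]
grip_width: 0.0482
gripper_force: 29.9
```

```bash
cat >> h.py <<'E'
def yaw(q): return np.degrees(2*np.arctan2(q[2],q[1]))-90
E
python3 - <<'E'
from m import *
o=get_obs(); print(o['position'],yaw(o['eef_rot'])); c,im,D=grab('wrist'); analyse(c,im,D,True,225)
cv2.imwrite('pics/w4.png',im[...,::-1])
E
```

```text
[ 0.63576294 -0.14054878  0.17322524] 5.807734917498593
cap px 33 217 mean [ 468.4 -163. ] rect 467.5 -161.7 [39.7 13.8] 5.9 circ 468.1 -168.1 19.9 hsv [  6.   6. 180.]
body70 px 55 204 mean [ 473.3 -158.2] rect 466.6 -161.3 [57.5 29.7] 5.9 circ 467.3 -165.8 30.1 hsv [ 14. 136. 135.]
block px 272 119 mean [646.2 -73.9] rect 645.1 -88.3 [110.1 156.2] 5.5 circ 645.3 -88.2 95.3 hsv [ 90.   9. 176.]
  hole px 269 106 mean [642.2 -62.1] rect 642.3 -62.6 [52.1 51.7] 5.9 circ 642.0 -62.9 35.7 hsv [ 90.  10. 137.]
block px 488 151 mean [837.  -80.5] rect 837.6 -81.2 [133.3  17. ] 89.8 circ 833.2 -81.2 66.7 hsv [10.  6. 95.]
```

Call:
send_rows(jaw=[0.2,0.2,0.2,0.2,0.2,0.2,0.2,0.2,0.2], delta_pos=[[0.002,0.03,0],[0.002,0.03,0],[0.002,0.018,0],[0,0,-0.02],[0,0,-0.015],[0,0,0],[0,0,0],[0,0,0],[0,0,0]], dr=[[0,0,0],[0,0,0],[0,0,0],[0,0,0],[0,0,0],[0,0,0],[0,0,0],[0,0,0],[0,0,0]])

```text
time_s: 17.6
position: [0.6434, -0.0648, 0.1404]
eef_rot: [0.001, 0.671, 0.741, 0.001]
ft_force: [-0.0, 0.4, -1.6]
grip_width: 0.0479
gripper_force: 29.9
```

Call:
send_rows(jaw=[0.2,0.2,0.2,0.2,0.2,0.2], delta_pos=[[-0.0013,0.0024,0],[0,0,-0.01],[0,0,-0.008],[0,0,0],[0,0,0],[0,0,0]], dr=[[0,0,0],[0,0,0],[0,0,0],[0,0,0],[0,0,0],[0,0,0]])

```text
time_s: 18.1
position: [0.6412, -0.0623, 0.1206]
eef_rot: [-0.0, 0.671, 0.741, -0.0]
ft_force: [0.1, -0.2, -2.9]
grip_width: 0.0478
gripper_force: 29.9
```

Call:
send_rows(jaw=[0.2,0.2,0.2,0.2,0.2,0.2], delta_pos=[[0,0,-0.006],[0,0,-0.006],[0,0,-0.006],[0,0,0],[0,0,0],[0,0,0]], dr=[[0,0,0],[0,0,0],[0,0,0],[0,0,0],[0,0,0],[0,0,0]])

```text
time_s: 18.6
position: [0.6413, -0.0622, 0.1028]
eef_rot: [-0.0, 0.671, 0.741, -0.0]
ft_force: [0.2, 0.2, -1.2]
grip_width: 0.0481
gripper_force: 29.9
```

Call:
send_rows(jaw=[0.2,0.2,0.2,0.2,0.2,0.2,0.2], delta_pos=[[0,0,-0.008],[0,0,-0.008],[0,0,-0.005],[0,0,-0.003],[0,0,0],[0,0,0],[0,0,0]], dr=[[0,0,0],[0,0,0],[0,0,0],[0,0,0],[0,0,0],[0,0,0],[0,0,0]])

```text
time_s: 19.18
position: [0.6414, -0.062, 0.0796]
eef_rot: [-0.0, 0.671, 0.741, 0.0]
ft_force: [-2.4, 0.6, 4.8]
grip_width: 0.0477
gripper_force: 30.0
```

Call:
send_rows(jaw=[0.9,0.9,0.9,0.9,0.9,1,1,1], delta_pos=[[0,0,0],[0,0,0],[0,0,0],[0,0,0],[0,0,0],[0,0,0.03],[0,0,0.03],[0,0,0.03]], dr=[[0,0,0],[0,0,0],[0,0,0],[0,0,0],[0,0,0],[0,0,0],[0,0,0],[0,0,0]])

```text
time_s: 19.85
position: [0.6407, -0.0622, 0.1692]
eef_rot: [-0.001, 0.671, 0.741, -0.001]
ft_force: [0.8, -0.0, 0.2]
grip_width: 0.0911
gripper_force: 0.0
```

Call:
send_rows(jaw=[1,1,1,1,1,1,1,1,1], delta_pos=[[-0.03,-0.02,0],[-0.03,-0.02,0],[-0.03,-0.02,0],[-0.03,-0.02,0],[-0.03,-0.02,0],[-0.026,-0.012,0],[0,0,0],[0,0,0],[0,0,0]], dr=[[0,0,2],[0,0,2],[0,0,2],[0,0,2],[0,0,0],[0,0,0],[0,0,0],[0,0,0],[0,0,0]])

```text
time_s: 20.6
position: [0.4664, -0.174, 0.1694]
eef_rot: [0.001, 0.618, 0.786, 0.001]
ft_force: [-0.5, 0.5, 0.0]
grip_width: 0.0917
gripper_force: 0.0
```

Run:
```python
from m import *
o=get_obs(); print(o['position'],yaw(o['eef_rot'])); c,im,D=grab('wrist'); analyse(c,im,D,False,300)
cv2.imwrite('pics/w5.png',im[100:300,150:350,::-1].repeat(3,0).repeat(3,1))
c=cam('top'); im,D=capture('top'); P=pts(c,D); Z=P[...,2]
q=(Z>.085)&(Z<.13)&(P[...,0]>.35)&(P[...,0]<.72)&(abs(P[...,1])<.25)
n,l,s,ce=cv2.connectedComponentsWithStats(q.astype(np.uint8))
for i in range(1,n):
    if s[i,4]>50: print(s[i,4],P[l==i].mean(0).round(4),np.percentile(Z[l==i],90))
```

```text
[ 0.466351   -0.17395655  0.16939323] 13.700570729083665
cap px 500 124 mean [618.7 -70.4] rect 614.9 -70.0 [20.8 49.7] 26.8 circ 622.4 -66.2 24.9 hsv [ 15. 201. 109.]
cap px 96 138 mean [ 347.  -147.1] rect 347.3 -147.7 [45.  40.1] 13.8 circ 347.3 -147.8 22.8 hsv [111. 161. 159.]
cap px 249 211 mean [ 463.9 -173.9] rect 463.9 -174.2 [34.7 37.1] 13.7 circ 464.3 -174.1 18.7 hsv [  8.   6. 177.]
body70 px 478 115 mean [616.1 -65.4] rect 616.3 -65.3 [16.4 47.8] 6.2 circ 617.8 -65.2 24.6 hsv [ 15. 160.  62.]
body70 px 124 132 mean [ 358.1 -141.5] rect 351.5 -145.5 [54.7 58.3] 22.5 circ 347.9 -146.7 31.2 hsv [111. 151. 155.]
body70 px 249 193 mean [ 461.7 -165.3] rect 463.4 -173.4 [45.9 48.5] 13.7 circ 463.2 -173.8 32.0 hsv [ 13. 124. 134.]
239 [0.6527 0.0723 0.1014] 0.11401386949252476
233 [0.6476 0.1676 0.1013] 0.11441186097674515
189 [ 0.6379 -0.0614  0.1004] 0.1139015822239609
```

View pics/w5.png

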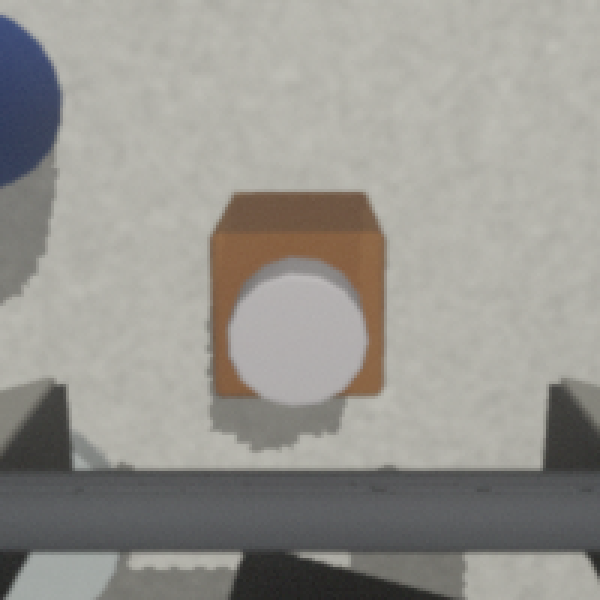

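Call:
send_rows(jaw=[1,1,1,1,1,1,1,1], delta_pos=[[-0.002,0,0],[0,0,-0.03],[0,0,-0.03],[0,0,-0.03],[0,0,-0.015],[0,0,0],[0,0,0],[0,0,0]], dr=[[0,0,0],[0,0,0],[0,0,0],[0,0,0],[0,0,0],[0,0,0],[0,0,0],[0,0,0]])

```text
time_s: 21.37
position: [0.4644, -0.1742, 0.0647]
eef_rot: [0.001, 0.618, 0.787, 0.0]
ft_force: [0.2, -0.1, -0.1]
grip_width: 0.0914
gripper_force: 0.0
```

Call:
send_rows(jaw=[0.2,0.2,0.2,0.2,0.2,0.2,0.2,0.2,0.2], delta_pos=[[0,0,0],[0,0,0],[0,0,0],[0,0,0],[0,0,0],[0,0,0],[0,0,0],[0,0,0],[0,0,0]], dr=[[0,0,0],[0,0,0],[0,0,0],[0,0,0],[0,0,0],[0,0,0],[0,0,0],[0,0,0],[0,0,0]])

```text
time_s: 22.12
position: [0.4635, -0.1742, 0.064]
eef_rot: [0.0, 0.618, 0.786, 0.0]
ft_force: [-0.2, -0.1, 2.2]
grip_width: 0.048
gripper_force: 30.0
```

Call:
send_rows(jaw=[0.2,0.2,0.2,0.2,0.2,0.2,0.2,0.2,0.2,0.2], delta_pos=[[0,0,0.02],[0,0,0.03],[0,0,0.03],[0.01,0,0.025],[0.03,0.003,0],[0.03,0.003,0],[0.03,0.003,0],[0.03,0.003,0],[0.03,0.003,0],[0.027,0.0015,0]], dr=[[0,0,0],[0,0,0],[0,0,0],[0,0,-2],[0,0,-2],[0,0,-2],[0,0,-2],[0,0,0],[0,0,0],[0,0,0]])

```text
time_s: 22.95
position: [0.6516, -0.1566, 0.1681]
eef_rot: [-0.001, 0.671, 0.742, -0.0]
ft_force: [-0.1, 0.6, -1.4]
grip_width: 0.0479
gripper_force: 30.0
```

Call:
send_rows(jaw=[0.2,0.2,0.2,0.2,0.2], delta_pos=[[0,0,-0.015],[0,0,-0.015],[0,0,0],[0,0,0],[0,0,0]], dr=[[0,0,0],[0,0,0],[0,0,0],[0,0,0],[0,0,0]])

```text
time_s: 23.37
position: [0.6501, -0.1579, 0.1391]
eef_rot: [-0.0, 0.671, 0.741, -0.0]
ft_force: [0.3, -0.6, -2.0]
grip_width: 0.0479
gripper_force: 30.0
```

Run:
```python
from h import *
o=get_obs(); print(o['position'],yaw(o['eef_rot']))
```

```text
[ 0.65005353 -0.15790569  0.13912613] 5.671585078956028
```

Call:
send_rows(jaw=[0.2,0.2,0.2,0.2,0.2,0.2,0.2,0.2,0.2], delta_pos=[[0.0006,0,-0.01],[0,0,-0.009],[0,0,-0.006],[0,0,-0.006],[0,0,-0.006],[0,0,0],[0,0,0],[0,0,0],[0,0,0]], dr=[[0,0,0],[0,0,0],[0,0,0],[0,0,0],[0,0,0],[0,0,0],[0,0,0],[0,0,0],[0,0,0]])

```text
time_s: 24.12
position: [0.6513, -0.1578, 0.1024]
eef_rot: [0.0, 0.671, 0.741, 0.0]
ft_force: [0.3, -0.2, -1.3]
grip_width: 0.0475
gripper_force: 30.0
```

Call:
send_rows(jaw=[0.2,0.2,0.2,0.2,0.2,0.2,0.2], delta_pos=[[0,0,-0.008],[0,0,-0.008],[0,0,-0.005],[0,0,-0.003],[0,0,0],[0,0,0],[0,0,0]], dr=[[0,0,0],[0,0,0],[0,0,0],[0,0,0],[0,0,0],[0,0,0],[0,0,0]])

```text
time_s: 24.7
position: [0.6506, -0.1575, 0.0789]
eef_rot: [-0.001, 0.671, 0.741, -0.0]
ft_force: [-4.7, 1.8, 9.6]
grip_width: 0.0477
gripper_force: 30.0
```

Call:
send_rows(jaw=[0.9,0.9,0.9,0.9,0.9,1,1,1,1,1], delta_pos=[[0,0,0],[0,0,0],[0,0,0],[0,0,0],[0,0,0],[0,0,0.03],[0,0,0.03],[0,0,0.03],[-0.02,-0.03,0.03],[-0.02,-0.03,0.03]], dr=[[0,0,0],[0,0,0],[0,0,0],[0,0,0],[0,0,0],[0,0,0],[0,0,0],[0,0,0],[0,0,-2],[0,0,-2]])

```text
time_s: 25.53
position: [0.6165, -0.2085, 0.2225]
eef_rot: [-0.0, 0.695, 0.719, 0.001]
ft_force: [0.2, -1.5, 0.1]
grip_width: 0.0916
gripper_force: 0.0
```

Call:
send_rows(jaw=[0,0,0,0,0,0,0,0,0,0], delta_pos=[[-0.02,-0.035,0.01],[-0.02,-0.035,0.01],[-0.02,-0.035,0],[-0.02,-0.035,0],[-0.02,-0.035,0],[-0.01,-0.035,0],[0,-0.02,0],[0,0,0],[0,0,0],[0,0,0]], dr=[[0,0,-2],[0,0,-2],[0,0,-2],[0,0,0],[0,0,0],[0,0,0],[0,0,0],[0,0,0],[0,0,0],[0,0,0]])

```text
time_s: 26.37
position: [0.506, -0.4396, 0.2408]
eef_rot: [-0.001, 0.733, 0.68, 0.001]
ft_force: [0.2, 0.2, -0.1]
grip_width: 0.0298
gripper_force: 0.0
```

Run:
```python
from m import *
o=get_obs(); print(o['position'],yaw(o['eef_rot'])); c,im,D=grab('wrist'); P=pts(c,D); Z=P[...,2]
cv2.imwrite('pics/w6.png',im[...,::-1])
def rep(m,zp,amin,c=c):
  for q in regs(m,amin):
    v,u=np.nonzero(q); w=np.array([ray(c,a,b,zp)[:2] for a,b in zip(u,v)],np.float32)*1000
    (x,y),s,a=cv2.minAreaRect(w); print('px',int(u.mean()),int(v.mean()),'mean',w.mean(0).round(1),'rect',round(x,1),round(y,1),np.round(s,1),round(a,1),'z',np.median(Z[q]).round(4))
rep((D>0)&(Z>.0465)&(Z<.058)&(P[...,0]<.6)&(P[...,1]<-.25),.052,60)
c=cam('top'); im,D=grab('top')[1:]; P=pts(c,D); Z=P[...,2]
print('bottles'); rep((Z>.1025)&(Z<.13)&(P[...,0]>.35)&(P[...,0]<.72)&(abs(P[...,1])<.25),.11,40,c)
```

```text
[ 0.5060465  -0.43961669  0.24075412] -4.2443171922706995
px 288 126 mean [ 549.7 -385.4] rect 549.5 -387.9 [176.    1.4] 86.7 z 0.0523
px 244 80 mean [ 505.7 -333.6] rect 505.6 -333.7 [30. 31.] 85.8 z 0.0524
px 244 131 mean [ 502.4 -385.1] rect 502.5 -385.2 [27.9 27.4] 88.7 z 0.0524
px 245 178 mean [ 499.3 -436.6] rect 499.5 -436.6 [16.6 43.3] 87.9 z 0.0524
bottles
px 226 149 mean [655.2  73.2] rect 655.8 73.5 [39.8 37.3] 88.9 z 0.1103
px 295 150 mean [ 649.4 -157.6] rect 649.4 -157.9 [32.9 33.4] 44.1 z 0.1112
px 197 151 mean [650.1 168.7] rect 649.3 169.5 [39.7 40.7] 89.8 z 0.1104
px 267 153 mean [640.6 -61.9] rect 641.2 -61.8 [33.  33.3] 44.4 z 0.1102
```

View pics/w6.png

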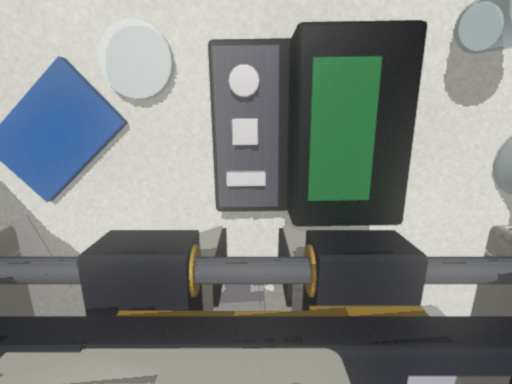

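Wrist view: round key (244,80), square (244,131), bar (246,178). All four cap tops are at z≈0.110, so every bottle is seated. Moving to the round key.

Call:
send_rows(jaw=[0,0,0,0,0,0,0,0,0,0], delta_pos=[[0,0.027,-0.03],[0,0.027,-0.03],[0,0.027,-0.03],[0,0.025,-0.03],[0,0,-0.02],[0,0,-0.01],[0,0,0],[0,0,0],[0,0,0],[0,0,0]], dr=[[0,0,0],[0,0,0],[0,0,0],[0,0,0],[0,0,0],[0,0,0],[0,0,0],[0,0,0],[0,0,0],[0,0,0]])

```text
time_s: 27.3
position: [0.5064, -0.3368, 0.0931]
eef_rot: [0.002, 0.734, 0.68, 0.0]
ft_force: [-0.6, 0.1, 1.1]
grip_width: 0.0005
gripper_force: 0.0
```

Call:
send_rows(jaw=[0,0,0,0,0,0,0], delta_pos=[[0,0,-0.006],[0,0,-0.006],[0,0,-0.004],[0,0,-0.003],[0,0,0],[0,0,0],[0,0,0]], dr=[[0,0,0],[0,0,0],[0,0,0],[0,0,0],[0,0,0],[0,0,0],[0,0,0]])

```text
time_s: 27.88
position: [0.5052, -0.3351, 0.0723]
eef_rot: [-0.0, 0.733, 0.68, -0.0]
ft_force: [-0.4, -0.5, 2.1]
grip_width: 0.0005
gripper_force: 1.1
```

Call:
send_rows(jaw=[0,0,0,0,0,0], delta_pos=[[0,0,-0.002],[0,0,-0.002],[0,0,-0.002],[0,0,0],[0,0,0],[0,0,0]], dr=[[0,0,0],[0,0,0],[0,0,0],[0,0,0],[0,0,0],[0,0,0]])

```text
time_s: 28.38
position: [0.5053, -0.3352, 0.0681]
eef_rot: [-0.0, 0.733, 0.68, 0.0]
ft_force: [-5.6, 3.0, 17.8]
grip_width: 0.0003
gripper_force: 8.6
```

Call:
send_rows(jaw=[0,0,0,0,0,0,0,0], delta_pos=[[0,0,0.015],[0,0,0.015],[-0.0015,-0.025,0],[-0.0015,-0.025,0],[0,0,0],[0,0,-0.01],[0,0,0],[0,0,0]], dr=[[0,0,0],[0,0,0],[0,0,0],[0,0,0],[0,0,0],[0,0,0],[0,0,0],[0,0,0]])

```text
time_s: 29.05
position: [0.502, -0.3828, 0.0845]
eef_rot: [-0.002, 0.733, 0.681, 0.0]
ft_force: [0.4, 0.6, -0.9]
grip_width: 0.0008
gripper_force: 0.0
```

Call:
send_rows(jaw=[0,0,0,0,0,0,0,0,0,0], delta_pos=[[0,0,-0.006],[0,0,-0.006],[0,0,-0.003],[0,0,-0.002],[0,0,-0.002],[0,0,-0.001],[0,0,0],[0,0,0],[0,0,0],[0,0,0]], dr=[[0,0,0],[0,0,0],[0,0,0],[0,0,0],[0,0,0],[0,0,0],[0,0,0],[0,0,0],[0,0,0],[0,0,0]])

```text
time_s: 29.88
position: [0.503, -0.3841, 0.0681]
eef_rot: [-0.0, 0.733, 0.68, 0.001]
ft_force: [-3.6, 5.2, 15.5]
grip_width: 0.0004
gripper_force: 7.5
```

Call:
send_rows(jaw=[0,0,0,0,0,0,0,0], delta_pos=[[0,0,0.015],[0,0,0.015],[-0.002,-0.026,0],[-0.002,-0.0265,0],[0,0,0],[0,0,-0.01],[0,0,0],[0,0,0]], dr=[[0,0,0],[0,0,0],[0,0,0],[0,0,0],[0,0,0],[0,0,0],[0,0,0],[0,0,0]])

```text
time_s: 30.55
position: [0.4979, -0.4353, 0.0845]
eef_rot: [-0.002, 0.733, 0.68, 0.0]
ft_force: [-0.5, 0.5, -0.4]
grip_width: 0.0002
gripper_force: 0.0
```

Call:
send_rows(jaw=[0,0,0,0,0,0,0,0,0,0], delta_pos=[[0,0,-0.006],[0,0,-0.006],[0,0,-0.003],[0,0,-0.002],[0,0,-0.002],[0,0,-0.001],[0,0,0],[0,0,0],[0,0,0],[0,0,0]], dr=[[0,0,0],[0,0,0],[0,0,0],[0,0,0],[0,0,0],[0,0,0],[0,0,0],[0,0,0],[0,0,0],[0,0,0]])

```text
time_s: 31.38
position: [0.499, -0.4367, 0.0681]
eef_rot: [-0.0, 0.733, 0.68, 0.001]
ft_force: [-1.9, 5.3, 13.7]
grip_width: 0.0004
gripper_force: 6.9
```

Call:
send_rows(jaw=[0,0,0,0,0.5,1,1,1,1,1], delta_pos=[[0,0,0.03],[0,0,0.04],[0,0,0.04],[0,0.03,0.04],[0,0.038,0.04],[0,0.038,0.04],[0,0.038,0],[0,0.038,0],[0,0.038,0],[0,0.038,0]], dr=[[0,0,0],[0,0,0],[0,0,0],[0,0,2],[0,0,2],[0,0,0],[0,0,0],[0,0,0],[0,0,0],[0,0,0]])

```text
time_s: 32.22
position: [0.4979, -0.2015, 0.2702]
eef_rot: [0.0, 0.709, 0.705, 0.0]
ft_force: [1.2, -0.8, -0.1]
grip_width: 0.0359
gripper_force: 0.0
```

Call:
send_rows(jaw=[1,1,1,1,1,1,1,1,1,1], delta_pos=[[-0.01,0.04,0],[-0.01,0.04,0],[-0.01,0.04,0],[-0.01,0.04,0],[-0.01,0.04,0],[-0.01,0.04,0],[-0.01,0.04,0],[-0.01,0.04,0],[0,0.04,0],[0,0.03,0]], dr=[[0,0,0],[0,0,0],[0,0,0],[0,0,0],[0,0,0],[0,0,0],[0,0,0],[0,0,0],[0,0,0],[0,0,0]])

```text
time_s: 33.05
position: [0.4172, 0.1901, 0.2703]
eef_rot: [-0.0, 0.708, 0.706, 0.001]
ft_force: [0.9, -0.1, 1.1]
grip_width: 0.0914
gripper_force: 0.0
```

Call:
send_rows(jaw=[1,1,1,1], delta_pos=[[0,0,0],[0,0,0],[0,0,0],[0,0,0]], dr=[[0,0,0],[0,0,0],[0,0,0],[0,0,0]])

```text
time_s: 33.38
position: [0.4185, 0.1851, 0.2698]
eef_rot: [0.0, 0.71, 0.704, -0.0]
ft_force: [-0.6, -0.9, -0.4]
grip_width: 0.0916
gripper_force: 0.0
```

Run:
```python
from m import *
o=get_obs(); print(o['position'],yaw(o['eef_rot'])); c,im,D=grab('wrist'); P=pts(c,D); Z=P[...,2]
cv2.imwrite('pics/w7.png',im[...,::-1])
def show(n,m,zp):
  for q in regs(m,40):
    v,u=np.nonzero(q); w=np.array([ray(c,a,b,zp)[:2] for a,b in zip(u,v)],np.float32)*1000
    (x,y),s,a=cv2.minAreaRect(w); print(n,'px',int(u.mean()),int(v.mean()),'rect',round(x,1),round(y,1),np.round(s,1),round(a,1),'mean3d',P[q].mean(0).round(4),'zpct',np.percentile(Z[q],[10,90]).round(3),'ymin/max',P[q][:,1].min().round(3),P[q][:,1].max().round(3),'xmin/max',P[q][:,0].min().round(3),P[q][:,0].max().round(3))
    d=np.linalg.svd(P[q][:,:2]-P[q][:,:2].mean(0),full_matrices=False)[2][0]; print('   dir',np.degrees(np.arctan2(d[1],d[0])).round(2))
ok=(D>0)&(np.arange(384)[:,None]<225)
show('bar',ok&(Z>.142)&(Z<.165)&(P[...,0]<.5),.155)
show('rim',ok&(Z>.052)&(Z<.066)&(P[...,0]<.5)&(P[...,1]>.2),.06)
show('hook',ok&(Z>.235)&(Z<.262)&(P[...,0]>.45),.25)
show('hooktip',ok&(Z>.262)&(P[...,0]>.45),.27)
```

```text
[0.41854385 0.18513648 0.26976042] -0.4458158765311566
bar px 219 56 rect 393.9 296.4 [85.7 10.1] 84.6 mean3d [0.3941 0.2992 0.1538] zpct [0.152 0.156] ymin/max 0.254 0.339 xmin/max 0.385 0.402
   dir -95.61
rim px 179 62 rect 356.2 315.2 [109.2  43.9] 85.6 mean3d [0.3411 0.3104 0.0593] zpct [0.055 0.061] ymin/max 0.26 0.372 xmin/max 0.33 0.374
   dir -87.41
rim px 274 72 rect 445.8 300.0 [134.5  56.4] 57.6 mean3d [0.444  0.299  0.0601] zpct [0.059 0.061] ymin/max 0.252 0.371 xmin/max 0.387 0.461
   dir -109.27
rim px 107 101 rect 256.4 275.8 [36.2 65. ] 7.3 mean3d [0.2571 0.2714 0.0591] zpct [0.054 0.065] ymin/max 0.242 0.305 xmin/max 0.236 0.271
   dir -88.03
```

View pics/w7.png

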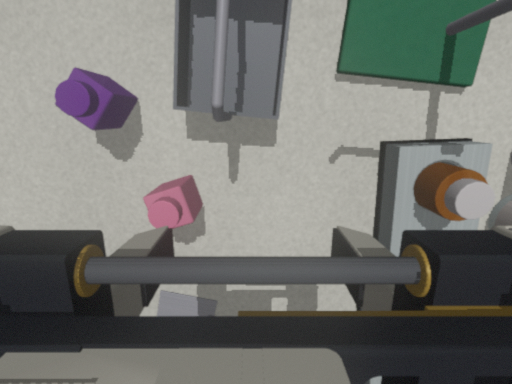

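Call:
send_rows(jaw=[1,1,1,1,1,1,1,1], delta_pos=[[0.02,0.015,0.04],[0.02,0.015,0.04],[0.02,0.015,0.04],[0.02,0.015,0.03],[0,0,0],[0,0,0],[0,0,0],[0,0,0]], dr=[[0,0,0],[0,0,0],[0,0,0],[0,0,0],[0,0,0],[0,0,0],[0,0,0],[0,0,0]])

```text
time_s: 34.1
position: [0.4906, 0.2401, 0.4045]
eef_rot: [-0.0, 0.71, 0.705, -0.001]
ft_force: [-0.5, 0.5, -0.0]
grip_width: 0.0914
gripper_force: 0.0
```

```bash
cat > k.py <<'E'
from m import *
o=get_obs(); print(o['position'],yaw(o['eef_rot'])); c,im,D=grab('wrist'); P=pts(c,D); Z=P[...,2]
def show(n,m,zp,c,P,Z):
  for q in regs(m,25):
    v,u=np.nonzero(q); w=np.array([ray(c,a,b,zp)[:2] for a,b in zip(u,v)],np.float32)*1000
    (x,y),s,a=cv2.minAreaRect(w); Q=P[q]
    d=np.linalg.svd(Q[:,:2]-Q[:,:2].mean(0),full_matrices=False)[2][0]
    print(n,'px',int(u.mean()),int(v.mean()),len(u),'rect',round(x,1),round(y,1),np.round(s,1),round(a,1),'z',np.percentile(Q[:,2],[10,90]).round(3),'x',Q[:,0].min().round(3),Q[:,0].max().round(3),'y',Q[:,1].min().round(3),Q[:,1].max().round(3),'dir',np.degrees(np.arctan2(d[1],d[0])).round(1))
ok=(D>0)&(np.arange(384)[:,None]<225)&(P[...,1]>.2)
E
python3 - <<'E'
from k import *
cv2.imwrite('pics/w8.png',im[...,::-1])
show('bar',ok&(Z>.145)&(Z<.16)&(P[...,0]<.5),.155,c,P,Z)
show('hook',ok&(Z>.22)&(Z<.262)&(P[...,0]>.45),.255,c,P,Z)
show('hi',ok&(Z>.262)&(Z<.3)&(P[...,0]>.45),.27,c,P,Z)
d=np.load('top.npz'); c=cam('top'); P=pts(c,d['D']); Z=P[...,2]; ok=(P[...,1]>.2)&(P[...,1]<.5)
show('T hook',ok&(Z>.23)&(Z<.262)&(P[...,0]>.45)&(P[...,0]<.75),.255,c,P,Z)
show('T hi',ok&(Z>.262)&(Z<.3)&(P[...,0]>.45)&(P[...,0]<.75),.27,c,P,Z)
show('T bar',ok&(Z>.135)&(Z<.17)&(P[...,0]<.5)&(P[...,0]>.3),.155,c,P,Z)
E
```

```text
[0.49062332 0.24007326 0.40454536] -0.39665618339137154
bar px 177 93 1024 rect 398.5 331.2 [148.3  11. ] 84.5 z [0.152 0.156] x 0.387 0.409 y 0.256 0.407 dir -95.7
hook px 375 59 1943 rect 600.1 354.6 [ 29.7 140.5] 88.8 z [0.251 0.257] x 0.529 0.666 y 0.339 0.371 dir -7.9
hi px 295 44 212 rect 527.7 366.8 [10.2 15.4] 58.9 z [0.265 0.277] x 0.52 0.536 y 0.362 0.372 dir -9.5
hi px 441 62 820 rect 651.0 352.0 [24.7 24.8] 84.5 z [0.262 0.264] x 0.642 0.669 y 0.34 0.367 dir -125.4
T hook px 127 156 170 rect 601.1 362.4 [ 27.9 137.8] 78.3 z [0.249 0.26 ] x 0.53 0.667 y 0.34 0.373 dir 171.3
T hi px 128 139 35 rect 652.0 351.2 [24.4 23.8] 1.1 z [0.262 0.268] x 0.642 0.666 y 0.341 0.365 dir 75.9
T bar px 144 228 160 rect 395.9 330.1 [158.1   9.9] 84.1 z [0.147 0.158] x 0.385 0.407 y 0.254 0.414 dir -95.8
```

View pics/w8.png

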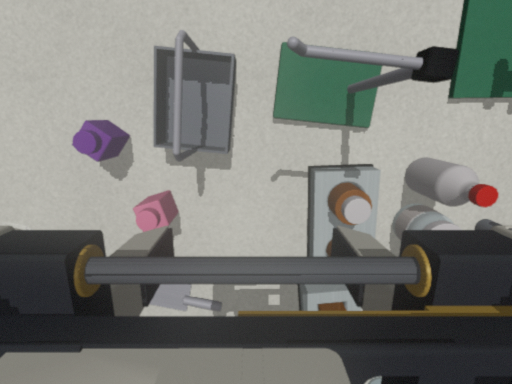

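Call:
send_rows(jaw=[1,1,1,1,1,0.7,0.7,0.7,0.7,0.7], delta_pos=[[-0.02,0.014,-0.035],[-0.02,0.014,-0.035],[-0.02,0.014,-0.035],[-0.02,0.014,-0.035],[-0.015,0.0105,-0.035],[0,0,-0.03],[0,0,0],[0,0,0],[0,0,0],[0,0,0]], dr=[[0,0,-2],[0,0,-2],[0,0,-1.3],[0,0,0],[0,0,0],[0,0,0],[0,0,0],[0,0,0],[0,0,0],[0,0,0]])

```text
time_s: 34.98
position: [0.4002, 0.3071, 0.2065]
eef_rot: [0.0, 0.741, 0.671, 0.002]
ft_force: [1.7, -0.8, 0.5]
grip_width: 0.0655
gripper_force: 0.0
```

Call:
send_rows(jaw=[0.7,0.7,0.7,0.7,0.7], delta_pos=[[-0.004,0,0],[0,0,-0.03],[0,0,-0.02],[0,0,0],[0,0,0]], dr=[[0,0,0],[0,0,0],[0,0,0],[0,0,0],[0,0,0]])

```text
time_s: 35.4
position: [0.3942, 0.3065, 0.1547]
eef_rot: [-0.0, 0.741, 0.672, -0.0]
ft_force: [-0.4, -0.2, 0.7]
grip_width: 0.0643
gripper_force: 0.0
```

Call:
send_rows(jaw=[0,0,0,0,0,0,0,0,0,0], delta_pos=[[0,0,0],[0,0,0],[0,0,0],[0,0,0],[0,0,0],[0,0,0],[0,0,0],[0,0,0],[0,0,0],[0,0,0]], dr=[[0,0,0],[0,0,0],[0,0,0],[0,0,0],[0,0,0],[0,0,0],[0,0,0],[0,0,0],[0,0,0],[0,0,0]])

```text
time_s: 36.23
position: [0.394, 0.3068, 0.1542]
eef_rot: [-0.0, 0.741, 0.672, -0.0]
ft_force: [-2.0, -0.3, -0.0]
grip_width: 0.0089
gripper_force: 30.0
```

Call:
send_rows(jaw=[0,0,0,0,0,0,0,0,0,0], delta_pos=[[0,0,0.01],[0,0,0.02],[0,0,0.025],[0,0,0.025],[0,0,0.025],[0,0.008,0.025],[0,0.008,0.02],[0,0.008,0.01],[0,0.008,0],[0,0,0]], dr=[[0,0,0],[0,0,0],[0,0,0],[0,0,0],[0,0,-0.4],[0,0,-0.4],[0,0,0],[0,0,0],[0,0,0],[0,0,0]])

```text
time_s: 37.07
position: [0.3937, 0.3407, 0.3141]
eef_rot: [-0.0, 0.745, 0.667, 0.0]
ft_force: [-0.5, 0.8, -3.0]
grip_width: 0.0088
gripper_force: 30.0
```

Call:
send_rows(jaw=[0,0,0,0], delta_pos=[[0,0,0],[0,0,0],[0,0,0],[0,0,0]], dr=[[0,0,0],[0,0,0],[0,0,0],[0,0,0]])

```text
time_s: 37.4
position: [0.3941, 0.338, 0.3132]
eef_rot: [0.0, 0.746, 0.666, -0.001]
ft_force: [-0.3, 0.1, -2.5]
grip_width: 0.0089
gripper_force: 30.0
```

Run:
```python
from k import *
print(o['grip_width'],o['ft_force'],o['wrist_torque'])
show('hook',ok&(Z>.22)&(Z<.262)&(P[...,0]>.48),.255,c,P,Z)
show('hi',ok&(Z>.262)&(Z<.3)&(P[...,0]>.48),.27,c,P,Z)
show('bar',ok&(Z>.285)&(Z<.34)&(P[...,0]<.48),.31,c,P,Z)
im2,D2=capture('scene'); a=cv2.resize(im2[...,::-1],(800,600)); cv2.imwrite('pics/s2.png',a)
cv2.imwrite('pics/w9.png',im[...,::-1])
```

```text
[0.39405734 0.33802311 0.31321994] -6.438849302943325
0.008929467213038285 [-0.30969783  0.14443602 -2.53730735] [-0.11883843  0.0746259   0.05781645]
hook px 487 154 685 rect 548.8 366.0 [ 9.2 42. ] 83.6 z [0.252 0.256] x 0.525 0.571 y 0.359 0.372 dir -10.4
hi px 461 158 306 rect 526.0 368.0 [10.3 13.5] 50.5 z [0.269 0.277] x 0.52 0.531 y 0.363 0.373 dir -128.5
bar px 252 129 3941 rect 401.2 397.7 [85.7  9.9] 83.6 z [0.309 0.314] x 0.392 0.411 y 0.354 0.444 dir -96.4
```

View pics/s2.png

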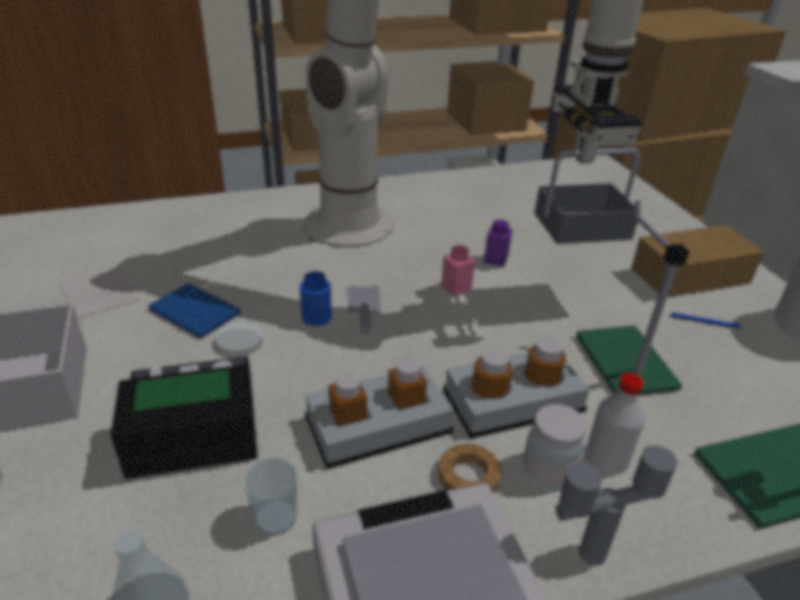

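Scene view: the carrier hangs level in the gripper, top right (585,210), and all four bottles sit in the blocks. Hook tip at (637,205). Moving the bar over the hook.

Call:
send_rows(jaw=[0,0,0,0,0,0,0,0,0,0], delta_pos=[[0.01,0,0],[0.02,0,0],[0.024,0,0],[0.024,0,0],[0.024,0,0],[0.024,0,0],[0.02,0,0],[0.013,0,0],[0.008,0,0],[0,0,0]], dr=[[0,0,0],[0,0,0],[0,0,0],[0,0,0],[0,0,0],[0,0,0],[0,0,0],[0,0,0],[0,0,0],[0,0,0]])

```text
time_s: 38.33
position: [0.5635, 0.3376, 0.3135]
eef_rot: [0.0, 0.746, 0.666, -0.0]
ft_force: [0.4, 0.2, -1.9]
grip_width: 0.0089
gripper_force: 30.0
```

Call:
send_rows(jaw=[0,0,0,0], delta_pos=[[0,0,0],[0,0,0],[0,0,0],[0,0,0]], dr=[[0,0,0],[0,0,0],[0,0,0],[0,0,0]])

```text
time_s: 38.67
position: [0.5605, 0.3393, 0.3147]
eef_rot: [-0.0, 0.745, 0.667, 0.0]
ft_force: [-0.1, 0.9, -3.0]
grip_width: 0.009
gripper_force: 30.0
```

Run:
```python
from k import *
print(o['grip_width'],o['ft_force'])
show('hook',ok&(Z>.24)&(Z<.262)&(P[...,0]>.48)&(P[...,0]<.68),.255,c,P,Z)
show('hi',ok&(Z>.264)&(Z<.29)&(P[...,0]>.48)&(P[...,0]<.68),.27,c,P,Z)
show('bar',ok&(Z>.295)&(Z<.33)&(P[...,0]>.5)&(P[...,0]<.65),.31,c,P,Z)
cv2.imwrite('pics/w10.png',im[...,::-1])
```

```text
[0.56045168 0.33930612 0.31470464] -6.335278877553961
0.008979800978846894 [-0.06141524  0.90972079 -3.01113992]
hook px 333 181 2090 rect 620.3 357.8 [29.3 99.5] 83.7 z [0.251 0.259] x 0.57 0.668 y 0.342 0.368 dir 177.9
hook px 225 183 484 rect 544.1 366.6 [10.4 25.9] 87.5 z [0.253 0.259] x 0.532 0.557 y 0.36 0.372 dir -10.0
hi px 194 189 362 rect 527.8 368.1 [17.5  9.9] 12.5 z [0.266 0.277] x 0.52 0.536 y 0.363 0.373 dir 170.9
bar px 252 129 3949 rect 567.5 399.0 [86.7 10. ] 83.6 z [0.311 0.315] x 0.558 0.577 y 0.356 0.445 dir -96.3
```

View pics/w10.png

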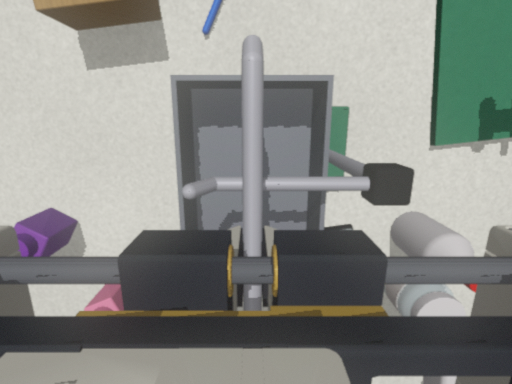

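Bar crosses above the hook at (255,183), between the tip (190,190) and the boss (387,184). Lowering.

Call:
send_rows(jaw=[0,0,0,0,0,0,0,0], delta_pos=[[0.003,-0.001,-0.008],[0,0,-0.01],[0,0,-0.01],[0,0,-0.01],[0,0,-0.006],[0,0,0],[0,0,0],[0,0,0]], dr=[[0,0,0],[0,0,0],[0,0,0],[0,0,0],[0,0,0],[0,0,0],[0,0,0],[0,0,0]])

```text
time_s: 39.38
position: [0.5645, 0.3381, 0.2706]
eef_rot: [-0.0, 0.745, 0.667, 0.0]
ft_force: [-0.7, -0.5, -2.1]
grip_width: 0.0088
gripper_force: 30.0
```

Call:
send_rows(jaw=[0,0,0,0,0,0], delta_pos=[[0,0,-0.002],[0,0,-0.002],[0,0,-0.001],[0,0,0],[0,0,0],[0,0,0]], dr=[[0,0,0],[0,0,0],[0,0,0],[0,0,0],[0,0,0],[0,0,0]])

```text
time_s: 39.88
position: [0.5644, 0.3379, 0.2655]
eef_rot: [-0.0, 0.746, 0.666, 0.0]
ft_force: [-0.2, 0.3, -2.3]
grip_width: 0.009
gripper_force: 30.0
```

Call:
send_rows(jaw=[0,0,0,0,0], delta_pos=[[0,0,-0.001],[0,0,-0.001],[0,0,0],[0,0,0],[0,0,0]], dr=[[0,0,0],[0,0,0],[0,0,0],[0,0,0],[0,0,0]])

```text
time_s: 40.3
position: [0.5645, 0.3379, 0.2638]
eef_rot: [0.0, 0.746, 0.666, 0.0]
ft_force: [-0.1, 0.6, 0.7]
grip_width: 0.0091
gripper_force: 30.0
```

Call:
send_rows(jaw=[0.1,0.15,0.2,0.3,0.4,0.45,0.45,0.45], delta_pos=[[0,0,0],[0,0,0],[0,0,0],[0,0,0],[0,0,0],[0,0,0],[0,0,0],[0,0,0]], dr=[[0,0,0],[0,0,0],[0,0,0],[0,0,0],[0,0,0],[0,0,0],[0,0,0],[0,0,0]])

```text
time_s: 40.97
position: [0.5643, 0.3378, 0.2633]
eef_rot: [-0.0, 0.746, 0.666, 0.0]
ft_force: [-0.1, -0.1, -0.3]
grip_width: 0.0409
gripper_force: 0.0
```

Call:
send_rows(jaw=[0.45,0.45,0.45,0.45,0.45,0.45,0.45,0.45,0.45,0.45], delta_pos=[[0,0,0.01],[0,0,0.02],[0,0,0.03],[0,0,0.035],[0,0,0.035],[0,-0.03,0.02],[0,-0.04,0],[0,-0.04,0],[0,-0.04,0],[0,0,0]], dr=[[0,0,0],[0,0,0],[0,0,0],[0,0,0],[0,0,0],[0,0,0],[0,0,0],[0,0,0],[0,0,0],[0,0,0]])

```text
time_s: 41.8
position: [0.5661, 0.1768, 0.4152]
eef_rot: [0.003, 0.75, 0.662, -0.001]
ft_force: [0.1, -1.4, 0.8]
grip_width: 0.0416
gripper_force: 0.0
```

Call:
send_rows(jaw=[0.45,0.45,0.45,0.45,0.45,0.45,0.45,0.45,0.45,0.45], delta_pos=[[0,0,0],[0,0,0],[0,0,0],[0,0,0],[0,0,0],[0,0,0],[0,0,0],[0,0,0],[0,0,0],[0,0,0]], dr=[[0,0,0],[0,0,0],[0,0,0],[0,0,0],[0,0,0],[0,0,0],[0,0,0],[0,0,0],[0,0,0],[0,0,0]])

```text
time_s: 42.63
position: [0.5643, 0.1879, 0.4133]
eef_rot: [-0.0, 0.745, 0.667, -0.0]
ft_force: [0.3, 0.1, -0.1]
grip_width: 0.0409
gripper_force: 0.0
```

```bash
cat > s.py <<'E'
from k import *
show('bar',ok&(Z>.258)&(Z<.275)&(P[...,0]>.5)&(P[...,0]<.62),.265,c,P,Z)
show('rim',ok&(Z>.15)&(Z<.19)&(P[...,0]>.45)&(P[...,0]<.68),.17,c,P,Z)
E
python3 - <<'E'
from s import *
im2,D2=capture('scene'); a=np.hstack([cv2.resize(im2[60:280,300:500,::-1],(400,440)),cv2.resize(im[...,::-1],(400,300)).copy().__class__((440,400,3),np.uint8)*0])
a[:300,400:]=cv2.resize(im[...,::-1],(400,300)); cv2.imwrite('pics/f1.png',a)
c=cam('top'); im,D=capture('top'); P=pts(c,D); Z=P[...,2]
show('bottles',(Z>.1025)&(Z<.13)&(P[...,0]>.35)&(P[...,0]<.72)&(abs(P[...,1])<.25),.11,c,P,Z)
E
```

```text
[0.56430319 0.18787023 0.41327093] -6.402817987846106
bar px 233 39 924 rect 563.0 320.7 [65.9  9.5] 83.0 z [0.262 0.265] x 0.555 0.572 y 0.289 0.355 dir -96.7
rim px 195 55 778 rect 530.9 340.0 [98.1 51.8] 83.7 z [0.156 0.171] x 0.501 0.551 y 0.289 0.396 dir -83.2
rim px 278 60 690 rect 611.4 315.9 [120.2  52.2] 54.0 z [0.159 0.171] x 0.556 0.629 y 0.281 0.383 dir -116.8
rim px 312 26 145 rect 654.1 349.4 [16.7 14.8] 56.6 z [0.155 0.186] x 0.649 0.661 y 0.346 0.357 dir -38.8
bottles px 226 149 124 rect 654.9 72.8 [38.1 40.2] 44.7 z [0.105 0.114] x 0.634 0.675 y 0.053 0.094 dir 150.0
bottles px 295 150 92 rect 649.4 -157.9 [33.1 33.3] 42.9 z [0.106 0.115] x 0.632 0.666 y -0.175 -0.141 dir 119.7
bottles px 197 151 124 rect 650.0 168.7 [38.2 40. ] 45.0 z [0.105 0.115] x 0.629 0.671 y 0.149 0.189 dir -165.7
bottles px 267 153 94 rect 641.2 -61.8 [33.  33.3] 44.4 z [0.106 0.114] x 0.622 0.659 y -0.079 -0.045 dir 167.7
```

View pics/f1.png

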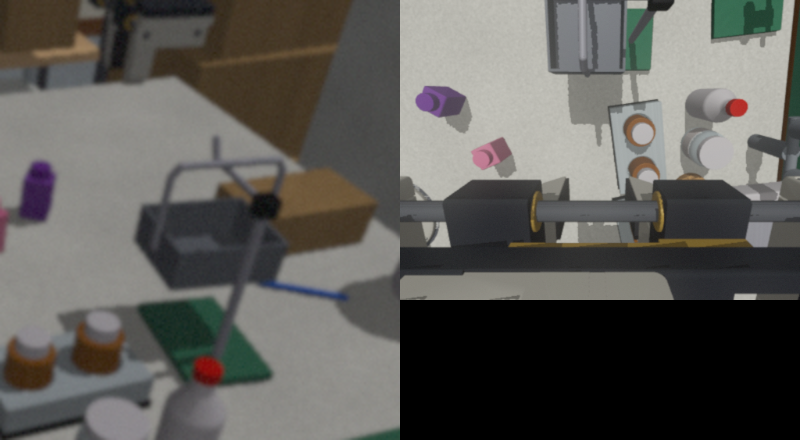

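The carrier hangs level on the hook, seen in the left crop at (210,215). I'll let it settle and confirm it's still.

Call:
send_rows(jaw=[0.45,0.45,0.45,0.45,0.45,0.45,0.45,0.45,0.45,0.45], delta_pos=[[0,0,0],[0,0,0],[0,0,0],[0,0,0],[0,0,0],[0,0,0],[0,0,0],[0,0,0],[0,0,0],[0,0,0]], dr=[[0,0,0],[0,0,0],[0,0,0],[0,0,0],[0,0,0],[0,0,0],[0,0,0],[0,0,0],[0,0,0],[0,0,0]])

```text
time_s: 43.62
position: [0.5643, 0.1878, 0.4133]
eef_rot: [-0.0, 0.745, 0.667, 0.0]
ft_force: [-0.5, 0.5, -0.7]
grip_width: 0.0416
gripper_force: 0.0
```

Call:
send_rows(jaw=[0.45,0.45,0.45,0.45,0.45,0.45,0.45,0.45,0.45,0.45], delta_pos=[[0,0,0],[0,0,0],[0,0,0],[0,0,0],[0,0,0],[0,0,0],[0,0,0],[0,0,0],[0,0,0],[0,0,0]], dr=[[0,0,0],[0,0,0],[0,0,0],[0,0,0],[0,0,0],[0,0,0],[0,0,0],[0,0,0],[0,0,0],[0,0,0]])

```text
time_s: 44.45
position: [0.5643, 0.1878, 0.4133]
eef_rot: [-0.0, 0.746, 0.666, 0.0]
ft_force: [0.2, 0.1, 0.1]
grip_width: 0.0414
gripper_force: 0.0
```

Call:
send_rows(jaw=[0.45,0.45,0.45,0.45,0.45,0.45,0.45,0.45,0.45,0.45], delta_pos=[[0,0,0],[0,0,0],[0,0,0],[0,0,0],[0,0,0],[0,0,0],[0,0,0],[0,0,0],[0,0,0],[0,0,0]], dr=[[0,0,0],[0,0,0],[0,0,0],[0,0,0],[0,0,0],[0,0,0],[0,0,0],[0,0,0],[0,0,0],[0,0,0]])

```text
time_s: 45.28
position: [0.5643, 0.1878, 0.4133]
eef_rot: [-0.0, 0.746, 0.666, -0.0]
ft_force: [0.1, 0.3, 0.7]
grip_width: 0.0418
gripper_force: 0.0
```

Run:
```python
from s import *
a=[]
for i in range(6): a.append(capture('wrist')[0].astype(int)[:110,140:310])
print([round(float(np.abs(x-a[0]).mean()),2) for x in a[1:]])
```

```text
[0.56430449 0.18783649 0.41328575] -6.405778359244479
bar px 233 39 913 rect 563.4 321.0 [65.1  9.9] 83.8 z [0.262 0.265] x 0.556 0.572 y 0.289 0.355 dir -96.6
rim px 195 55 784 rect 530.9 340.0 [98.2 51.7] 83.7 z [0.156 0.171] x 0.5 0.551 y 0.289 0.396 dir -83.1
rim px 278 60 691 rect 611.4 315.9 [120.2  52.2] 54.0 z [0.159 0.171] x 0.556 0.629 y 0.281 0.383 dir -116.6
rim px 312 26 146 rect 653.2 349.2 [16.  14.1] 52.6 z [0.155 0.186] x 0.649 0.661 y 0.346 0.357 dir -38.4
[1.06, 1.09, 1.14, 1.16, 1.19]
```

Still: the rim is unchanged to 0.1 mm over 2.5 s. Handing in.

```bash
python3 -c "
from bench import *
print(hand_in())"
```

```text
the job is handed in; nothing more can be done
None
```

The job is handed in at about 46 s: all four amber bottles are seated in wells of their own shape, the keys were pressed fully down in order (round, square, bar), and the carrier hangs still by the middle of its handle on the hook.

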